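# Top up a carrier tray and weigh it on a hand scale

### The arm

A 7-joint arm with a two-finger parallel gripper is mounted at the origin on a cart in front of the work surface, level with it; the furniture and walls round the work are solid. World frame = base frame: x ahead of the robot, y to its left, z up, the work surface at z = 0. Lengths are in m, angles in rad, forces in N, time in s.
With the tool pointing down it reaches from about 0.4 to 0.875 m from the base axis. Payload 19.3 kg.
Tool frame: the origin (TCP) lies at the very end of the fingers, on their centre line; the grasp point (between the pads) lies 19 mm behind it; z points along the fingers, y is the line along which they close (so a half turn about z gives the same grasp; the last joint's range is limited). The gripper opens to 85 mm and grips with 20 to 120 N. Pads are 22 mm wide; open, the fingers measure 114 mm over their backs; the gripper's body (76 mm by 85 mm) begins 54 mm behind the grasp point. The pads swing forward as they close: fully open they stand 13 mm farther back than shut.
Start: joints at [1.041, 0.521, -0.036, 1.599, 0.021, 1.021, -0.113], TCP at [0.277, -0.56, 0.231] pointing down, gripper open.
Joint ranges: [-2.91, 2.91], [-0.3, 2.13], [-1.5, 1.42], [0.17, 2.43], [-1.26, 4.41], [0.16, 1.93], [-2.52, 2.52]. Speed limits (rad/s): [1.89, 1.89, 2.39, 2.39, 3.01, 3.01, 3.01].

### API

Orientations are given as [roll, pitch, yaw] about the fixed x, y, z axes, in that order (R = Rz(yaw) Ry(pitch) Rx(roll)).
In Python, from workcell import bot gives the robot as it stands.
- The arm moves only by the shell command python3 -m crank 'ROWS' [FORCE]. ROWS is a JSON object of lists of equal length, an entry for each row: "travel": the shift along the world's x, y, z in cm, a list of three; "turn": the turn, a rotation vector about the world's x, y, z in degrees, a list of three; "gripper": the closure, from 0 (fully open) to 1 (shut). A call has exactly 5 rows; each row is the pose to reach, as a shift and turn from the pose commanded when the call began; what a row does not reach only later rows make up. A row lasts 1/10 s, in which the tool goes at most 50 mm and 8.59 degrees, less where a joint would pass 70% of its speed; a pose out of reach is approached as far as the arm can. A call with a gripper value outside its range is refused whole. The fingers move at their own pace and stop on an object; FORCE is the grip in N (left out, the last holds). Time passes only in rows, so rows that repeat a pose let the fingers close, or fill a call up. It gives the time, the measured TCP pose, the force, the opening and the grip force at its end, in the units of the state.
- bot.observe(): the state, without advancing time (a new reading comes with each control period).
- bot.grab_frame(name): name is "scene" or "top" or "wrist"; returns a dict with "pixels" (384x512x3 uint8, red, green, blue), "fx", "fy", "cx", "cy" (pixels), "extrinsics" (4x4, takes a point from world to camera coordinates). Camera axes: x right, y down, z forward; pixel columns grow to the right and rows downward; lengths in m; the calibration is good to about 2 mm. A picture is of the moment at which its call begins. There is no depth.
- bot.job_done(): hands the job in; it is judged then, once.
The state is a dict: "clock": time; "qpos": joint angles; "qd": joint speeds; "joint_efforts": joint torques, N m; "position": TCP position; "tool_rot": TCP orientation; "force": force on the tool from outside, world axes, zero at the start; "moment": the same for the moment, N m; "grip_width": finger opening in m; "finger_force": force on a finger pad.
Only numpy, scipy, OpenCV 4.12 (cv2) and the standard library are available. Lean on these libraries where they do the work, as an engineer would, in place of code of your own. Each camera call takes 0.05 s, during which the arm holds its last target. There are 200 camera calls.

### The job

Take the top tin from the spring dispenser and set it flat in the carrier tray, leaving the other tins in the dispenser. Then take the hand scale from its cradle, hold it upright, hook it under the tray's wire handle and weigh the tray: lift it until it hangs clear of the table and hold it there for two seconds. Set the tray down in the middle of the round board, unhook the scale and put it back in its leaning cradle, without disturbing the tub, shaker or ribbon spool nearby.

Things in the scene. Friction and masses are not known exactly. Their poses are not given: they have to be found in the camera images.
- dispenser: Fixed spring dispenser: base 92 x 92 x 12 mm, four upright posts (8 mm thick, 33 mm from the axis on the base's diagonals), tops at z = 60. Origin: centre of its underside, z up. A stack of three tins stands between the posts; a spring raises it by one tin height when a tin is taken, so at rest the stack's top is always at z = 76 mm and the top tin stands 16 mm clear of the posts.
- lifter (a joint): Spring-held plate under the stack, height in m over its position with three tins: 0 with three tins, about 0.02 with two. The spring gives 39 N/m, it needs no touching.
- tin_1: The top tin of the stack, the one to take: flat round metal tin with a plain lid, 54 mm diameter, 20 mm tall, 0.08 kg. Origin: centre of its underside, z up. Grip its sides, fingertips not lower than its underside.
- tin_2: Middle tin of the stack, same as tin_1; stays in the dispenser.
- tin_3: Lowest tin of the stack, same as tin_1; stays in the dispenser.
- carrier: Loose open metal tray 170 (x) x 130 (y) mm, walls 26 mm high, 4 mm thick; inner floor 4 mm above its origin (centre of the underside). A fixed wire handle arches over its middle from y = -62 to +62, in its y-z plane. 0.4 to 0.6 kg empty. The tin has room on either side of the wire, about x = -45 or +45, with the gripper closing along the tray's y.
- bail_top (a point): Peak of the tray's fixed wire handle (centre of the 6 mm round wire), 108 mm above the tray's origin; the wire runs along the tray's y here and slopes down to both sides (82 mm high at y = -52 and +52, upright below). Hung here with the tin in it the tray tilts about 5 degrees.
- scale: Loose sprung hand scale, 0.17 kg. Origin: centre of the underside of its case; z runs up through its grip, x forward (hook's open side). Case 40 (x) x 46 (y) x 46 (z) mm with round dials; above it a black grip 36 (x) x 16 (y) mm, z = 53 to 93, pinched along y. At the start it stands in its cradle, its z leaning 35 degrees from vertical towards the robot's base (the cradle's -x).
- scale_grip (a point): Where to grip the scale: in the black grip, 70 mm above the scale's origin along its z, on its axis.
- scale_hook (a joint): How far the hook is pulled out of the scale, m: 0 unloaded, range 0 to 0.045; spring 350 N/m with 0.7 N preload, so the loaded tray pulls it out about 11 to 18 mm.
- hook_saddle (a point): Inside bottom of the scale's hook, on the scale's axis, 63 mm below its origin (unloaded). 6 mm wire hook in the scale's x-z plane, x -17 to +17, lowest point 69 mm below the scale's origin. Back at x = -14; tip on +x, its top 48 mm below the origin. A wire along y, 17 to 45 mm below the scale's origin, enters as the hook moves towards +x, and sits in the saddle as the scale rises.
- cradle: Fixed cradle for the scale, base 130 x 80 x 8 mm. Origin: on the base's underside, z up; x is the scale's forward direction seen from above. Two ledges carry the case's underside, two rails on the robot's side its back, a cheek stands 4 mm beside the case at each side, 18 mm high. The hook passes through a 26 mm gap between the left and right ledges and rails. Open at front (+x) and top.
- cradle_seat (a point): Where the scale's origin lies when it stands in the cradle: 85 mm above the cradle's origin. The scale's z then leans 35 degrees from vertical towards the cradle's -x, with its y along the cradle's y. The back rails reach 46 mm above the ledges along that axis, so the scale must be drawn out, or start in, about 120 mm or more along it for the hook to clear them.
- board: Fixed thin round board lying flat, 230 mm diameter, 6 mm thick. Origin: centre of its underside.
- white_tub: Bystander: small white tub with a lid, 74 mm diameter, 58 mm tall; origin at the centre of its underside.
- shaker_tin_2: Bystander: metal shaker with a domed perforated top, 64 mm diameter, 73 mm tall; origin at the centre of its underside.
- ribbon_spool: Bystander: flat spool of ribbon, 68 mm diameter, 22 mm tall; origin at the centre of its underside.
Mind the look-alikes: they are no part of the job. There is more than one size of the scale; the one meant has the size given above.

How it is judged:
On the way, in this order (a step that is already met when the one before it is completed fails the run):
1. the top tin lies flat in the tray, let go, and the other two have risen in the dispenser (x of tin_1 in the frame of carrier between -0.075 and 0.075 m and y of tin_1 in the frame of carrier between -0.055 and 0.055 m and z of tin_1 in the frame of carrier below 0.016 m and angle between tin_1's own z axis and vertical below 0.15 rad and contact force between the fingers and tin_1 below 0.05 N and horizontal distance between each of tin_2, tin_3 and dispenser below 0.006 m and value of joint lifter between 0.014 and 0.026 m), for 0.2 s.
2. the tray with the tin hangs on the hook of the upright scale, at least 10 mm clear of the table, untouched by the fingers, for 1.5 s (x of tin_1 in the frame of carrier between -0.075 and 0.075 m and y of tin_1 in the frame of carrier between -0.055 and 0.055 m and z of tin_1 in the frame of carrier below 0.016 m and height (world z) of carrier above 0.01 m and value of joint scale_hook above 0.006 m and angle between scale's own z axis and vertical below 0.22 rad and contact force between the fingers and carrier below 0.05 N and contact force between scale and carrier above 2 N), for 1.5 s.
3. the tray stands in the middle of the board with the scale off its handle (horizontal distance between carrier and board below 0.04 m and height (world z) of carrier between 0.003 and 0.01 m and angle between carrier's own z axis and vertical below 0.06 rad and x of tin_1 in the frame of carrier between -0.075 and 0.075 m and y of tin_1 in the frame of carrier between -0.055 and 0.055 m and z of tin_1 in the frame of carrier below 0.016 m and contact force between scale and carrier below 0.05 N), for 0.2 s.
At the end, for the whole second after the job is handed in: The tray stands level on the board, its centre within 40 mm of the board's, with the top tin lying flat in it; the other two tins are in the dispenser, raised by one tin; the scale stands let go and at rest in its cradle, its origin within 10 mm of the seat and leaning 29 to 41 degrees (all of step 3 and angle between tin_1's own z axis and vertical below 0.15 rad and horizontal distance between each of tin_2, tin_3 and dispenser below 0.006 m and value of joint lifter between 0.014 and 0.026 m and distance between scale and cradle_seat below 0.01 m and angle between scale's own z axis and vertical between 0.51 and 0.72 rad and contact force between the fingers and scale below 0.05 N and linear speed of each of carrier, scale below 0.02 m/s); the robot touches nothing.
It fails at once if the tub is moved by more than 30 mm (distance of white_tub from where it was at the start of the episode above 0.03 m).
It fails at once if the shaker is moved by more than 30 mm (distance of shaker_tin_2 from where it was at the start of the episode above 0.03 m).
It fails at once if the ribbon spool is moved by more than 30 mm (distance of ribbon_spool from where it was at the start of the episode above 0.03 m).
It fails at once if a tin that should stay leaves the dispenser (horizontal distance between any of tin_2, tin_3 and dispenser above 0.02 m).
It fails at once if the tray is tipped by more than 30 degrees (angle between carrier's own z axis and vertical above 0.52 rad).
It also fails if it takes over 72 s, if anything falls off the work surface, if the arm or the gripper's body presses on something with over 40 N, if the wrist force passes 120 N, or if a joint passes its speed limit or range.

## Working session

There is one attempt and no reset: what is moved stays moved. The work goes in short steps, Python scripts to look and compute and a shell command to move; the robot and the scene stay as the last step left them, time stands still between calls to the robot, and variables do not carry over. Pictures are saved under pics/ and viewed, at most 10 in all, crops included, and the job is handed in when it is done.

```bash
mkdir -p pics; ls; cat > h.py <<'E'
import numpy as np, cv2, json
from workcell import bot
def grab(name, fn):
    f=bot.grab_frame(name); cv2.imwrite('pics/'+fn+'.png', f['pixels'][:,:,::-1])
    np.savez('pics/'+fn+'.npz', K=np.array([[f['fx'],0,f['cx']],[0,f['fy'],f['cy']],[0,0,1]]),E=np.array(f['extrinsics']),px=f['pixels'])
def proj(fn,P):
    d=np.load('pics/'+fn+'.npz'); c=d['E']@np.append(P,1); u=d['K']@c[:3]; return u[:2]/u[2]
def unproj(fn,u,v,z):
    d=np.load('pics/'+fn+'.npz'); R=d['E'][:3,:3]; t=d['E'][:3,3]; o=-R.T@t
    r=R.T@np.linalg.inv(d['K'])@np.array([u,v,1.]); return o+r*(z-o[2])/r[2]
E
python3 - <<'E'
from h import *
grab('top','top0'); grab('scene','scene0')
for n in ['top0','scene0']:
    d=np.load('pics/'+n+'.npz'); E=d['E']; print(n,d['K'][0,0],-E[:3,:3].T@E[:3,3],E[2,:3])
    im=cv2.imread('pics/'+n+'.png'); cv2.imwrite('pics/'+n+'b.png',cv2.resize(im,(800,600),interpolation=cv2.INTER_CUBIC))
print(bot.observe())
E
```

```text
pics
top0 383.3878033700974 [ 0.47487169 -0.08745183  1.42757521] [ 7.48700614e-02 -4.97672687e-04 -9.97193174e-01]
scene0 429.8877106085834 [-0.57316653  0.67676444  0.92238511] [ 0.71571377 -0.48994675 -0.4977007 ]
{'clock': 0.1, 'qpos': array([ 1.04080772,  0.52198053, -0.0362828 ,  1.59990443,  0.02120952,
        1.0211173 , -0.11281678]), 'qd': array([-1.18065113e-03, -8.38435467e-04, -7.86256367e-04, -1.45606443e-03,
       -1.57545362e-04, -1.04616586e-04, -3.17020909e-05]), 'joint_efforts': array([ 4.39199503e-03, -9.28482485e+01,  1.98403940e+00, -3.70527112e+01,
        1.81015267e-02,  5.33662111e-03, -1.05932959e-04]), 'position': array([ 0.27716738, -0.55986275,  0.23078419]), 'tool_rot': array([-3.14057294e+00,  1.01353961e-04,  4.59726337e-01]), 'force': array([0.15127913, 0.53159684, 0.07376918]), 'moment': array([-0.0237384, -0.0093367, -0.0066266]), 'finger_force': 0.0, 'grip_width': 0.08526941782673182}
```

View pics/top0b.png

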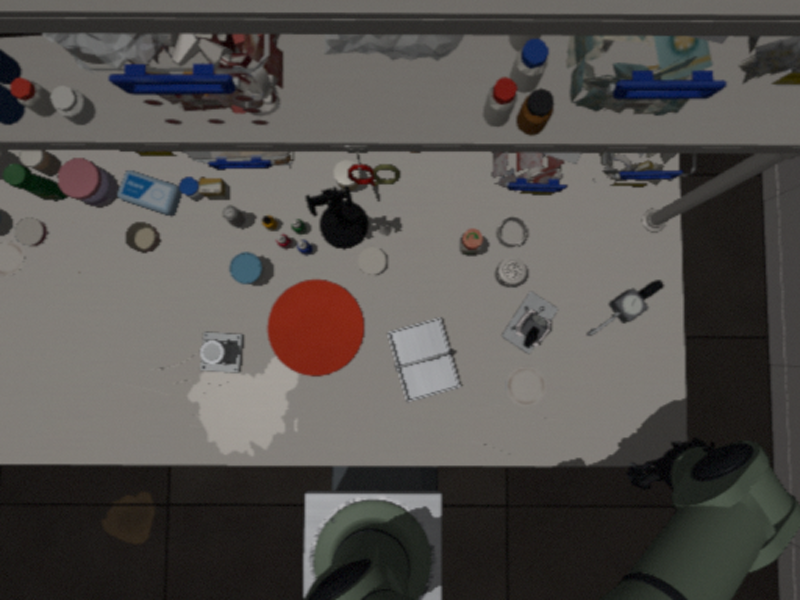

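View pics/scene0b.png

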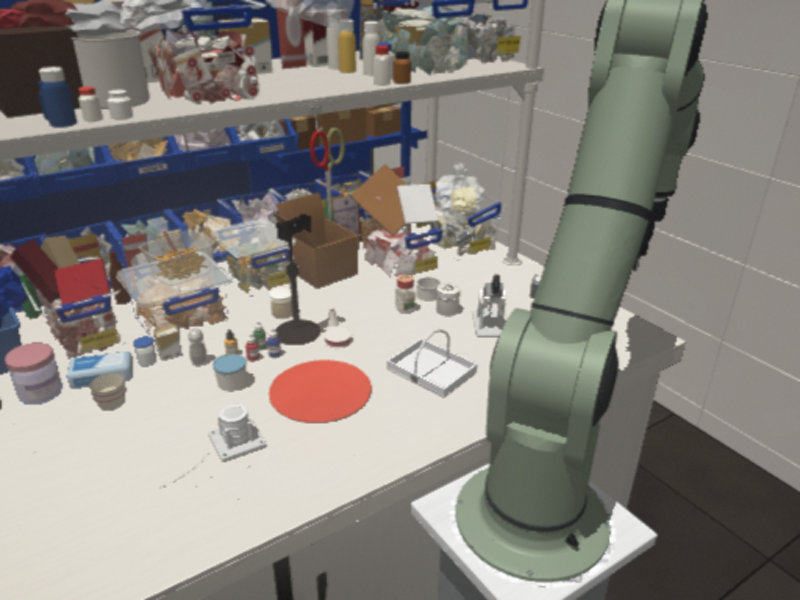

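The top view (800x600 scale) shows the dispenser at about (222,352) with its tins at (212,352), the red board at (316,327), the tray at (424,358) with its wire crossing it, and the cradle with the leaning scale at (530,322). The bigger look-alike scale lies at (630,305). The flat white disc at (526,386) is probably the spool.

```bash
python3 - <<'E'
from h import *
s=512/800
for n,u,v,z in [('disp base',222,352,.012),('tin',212,352,.076),('board',316,327,.006),('car c1',388,333,.026),('c2',443,319,.026),('c3',461,386,.026),('c4',408,399,.026),('cradle a',532,292,.008),('b',558,308,.008),('c',528,352,.008),('d',502,336,.008),('grip',531,340,.15),('wht',526,386,.02),('shaker',512,271,.07),('lid373',373,262,.05),('blue',247,267,.05)]:
    print(n,unproj('top0',u*s,v*s,z).round(3))
im=cv2.imread('pics/top0.png')
def c(u,v):
    u=int(u*s);v=int(v*s);return cv2.resize(im[v-38:v+38,u-50:u+50],(400,300),interpolation=cv2.INTER_CUBIC)
cv2.imwrite('pics/m.png',np.vstack([np.hstack([c(222,352),c(316,327)]),np.hstack([c(424,358),c(530,322)])]))
E
```

```text
disp base [0.477 0.356 0.012]
tin [0.477 0.359 0.076]
board [0.537 0.137 0.006]
car c1 [ 0.523 -0.035  0.026]
c2 [ 0.556 -0.164  0.026]
c3 [ 0.401 -0.205  0.026]
c4 [ 0.37  -0.082  0.026]
cradle a [ 0.623 -0.377  0.008]
b [ 0.585 -0.438  0.008]
c [ 0.48  -0.366  0.008]
d [ 0.518 -0.304  0.008]
grip [ 0.505 -0.344  0.15 ]
wht [ 0.401 -0.358  0.02 ]
shaker [ 0.664 -0.319  0.07 ]
lid373 [ 0.687 -0.     0.05 ]
blue [0.674 0.292 0.05 ]
```

View pics/m.png

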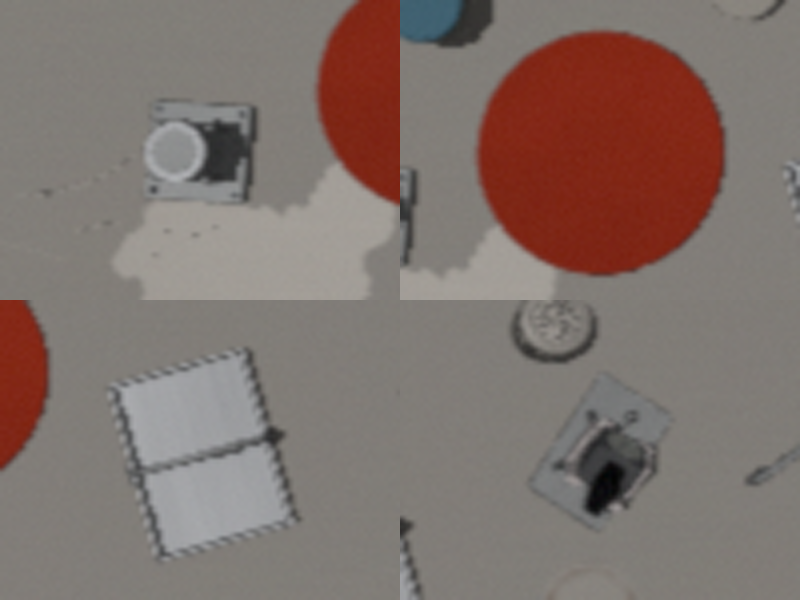

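The crops show the tray turned about 17°, the dispenser base almost square to the world axes, and the cradle turned about -35° with the black grip leaning towards the robot. I'll fly over all three with the wrist camera.

```bash

python3 -m crank '{"travel":[[3,4,2],[5,8,4],[7,12,6],[9,16,8],[11,20,10]],"turn":[[0,0,-2],[0,0,-4],[0,0,-6],[0,0,-8],[0,0,-9.3]],"gripper":[0,0,0,0,0]}'
python3 -m crank '{"travel":[[2,3,0],[3,6,0],[4,8,0],[4,8,0],[4,8,0]],"turn":[[0,0,0],[0,0,0],[0,0,0],[0,0,0],[0,0,0]],"gripper":[0,0,0,0,0]}'
python3 -c "from h import *; grab('wrist','wA')"
python3 -m crank '{"travel":[[0,4,0],[0,8,0],[0,13,0],[0,16,0],[0,16,0]],"turn":[[0,0,0],[0,0,0],[0,0,0],[0,0,0],[0,0,0]],"gripper":[0,0,0,0,0]}'
python3 -c "from h import *; grab('wrist','wB')"
python3 -m crank '{"travel":[[1,5,0],[1,10,0],[1,15,0],[1,20,0],[1,24,0]],"turn":[[0,0,-4],[0,0,-8],[0,0,-12],[0,0,-16],[0,0,-20]],"gripper":[0,0,0,0,0]}'
python3 -m crank '{"travel":[[0,5,0],[0,10,0],[0,15,0],[0,18,0],[0,18,0]],"turn":[[0,0,0],[0,0,0],[0,0,0],[0,0,0],[0,0,0]],"gripper":[0,0,0,0,0]}'
python3 - <<'E'
from h import *
grab('wrist','wC')
for n in 'ABC':
    d=np.load(f'pics/w{n}.npz'); E=d['E']; print(n,d['K'][0,0],-E[:3,:3].T@E[:3,3],E[2,:3])
im=[cv2.imread(f'pics/w{n}.png') for n in 'ABC']
im=[cv2.resize(i,(400,300),interpolation=cv2.INTER_AREA) for i in im]
cv2.imwrite('pics/wm.png',np.vstack([np.hstack(im[:2]),np.hstack([im[2],im[2]*0])]))
E
```

```text
clock: 0.6
position: [0.3878, -0.3582, 0.3319]
tool_rot: [-3.141, 0.0, 0.296]
force: [0.8, -0.5, 0.1]
grip_width: 0.0852
finger_force: 0.0
clock: 1.1
position: [0.4273, -0.2801, 0.3312]
tool_rot: [-3.142, 0.0, 0.298]
force: [-0.5, -0.6, -0.5]
grip_width: 0.0851
finger_force: 0.0
clock: 1.65
position: [0.4273, -0.1174, 0.3315]
tool_rot: [-3.141, -0.001, 0.301]
force: [-0.4, -1.1, -0.3]
grip_width: 0.0858
finger_force: 0.0
clock: 2.2
position: [0.4377, 0.1208, 0.3313]
tool_rot: [-3.141, -0.0, -0.056]
force: [0.4, 0.3, -0.7]
grip_width: 0.086
finger_force: 0.0
clock: 2.7
position: [0.4375, 0.3025, 0.3305]
tool_rot: [-3.141, 0.002, -0.049]
force: [-0.7, -1.7, -0.5]
grip_width: 0.0853
finger_force: 0.0
A 277.0723827375767 [ 0.50832067 -0.25475864  0.47315472] [-0.31339677 -0.09647463 -0.94470901]
B 277.0723827375767 [ 0.50821878 -0.09194049  0.4735706 ] [-0.31241272 -0.09684307 -0.9449972 ]
C 277.0723827375767 [0.52239382 0.29877321 0.47239104] [-0.32845187  0.01656741 -0.9443754 ]
```

View pics/wm.png

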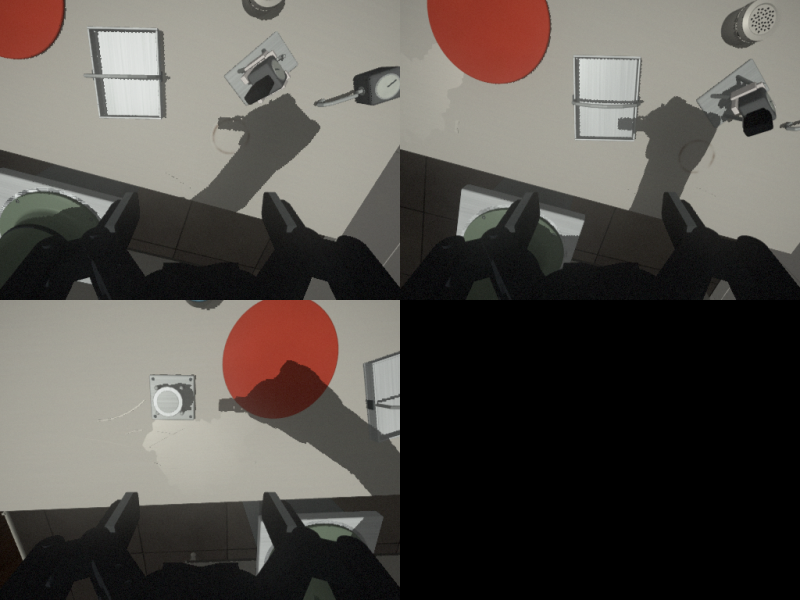

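Wrist views (half-size mosaic): A shows the tray at (128,72) and the scale in its cradle at (262,80), with the big scale to its right. B shows the tray at (607,98). C shows the dispenser with the white tin at (168,402). Next I fit the outlines in code and check them with overlays.

```bash
cat > fit.py <<'E'
from h import *
def drawpts(im,fn,P,col):
    for p in P:
        u=proj(fn,p); cv2.circle(im,tuple(int(round(x*16)) for x in u*4+1.5),20,col,-1,cv2.LINE_AA,4)
def rz(a): c,s=np.cos(a),np.sin(a); return np.array([[c,-s,0],[s,c,0],[0,0,1]])
def circ(x,y,z,r): t=np.linspace(0,2*np.pi,24,endpoint=False); return np.c_[x+r*np.cos(t),y+r*np.sin(t),0*t+z]
def big(fn): return cv2.resize(cv2.imread('pics/'+fn+'.png'),None,fx=4,fy=4,interpolation=cv2.INTER_CUBIC)
def crop(im,u,v,w=400,h=300): u=int(u*4);v=int(v*4); u0=max(u-w//2,0);v0=max(v-h//2,0); return cv2.resize(im[v0:v0+h,u0:u0+w],(w,h))
E
python3 - <<'E'
from fit import *
from scipy.optimize import minimize
# board
for n in ['top0','wC','wB']:
    d=np.load(f'pics/{n}.npz'); p=d['px'].astype(int); m=((p[...,0]>2.2*p[...,1])&(p[...,0]>40)).astype(np.uint8)
    _,l,st,_=cv2.connectedComponentsWithStats(m); k=1+np.argmax(st[1:,4]); v,u=np.nonzero(l==k)
    if n=='wB': print(st[k]); continue
    cs,_=cv2.findContours((l==k).astype(np.uint8),0,1); P=np.array([unproj(n,a,b,.006)[:2] for a,b in cv2.convexHull(np.vstack(cs))[:,0]])
    c,r=cv2.minEnclosingCircle(P.astype(np.float32)); print(n,'board',c,r)
# gradient edge-score fitting for the tin
def edge(n):
    g=cv2.GaussianBlur(np.load(f'pics/{n}.npz')['px'].mean(2),(0,0),1.0); return np.hypot(cv2.Sobel(g,cv2.CV_64F,1,0),cv2.Sobel(g,cv2.CV_64F,0,1)).astype(np.float32)
E_={n:edge(n) for n in ['top0','wA','wB','wC']}
def score(n,P):
    U=np.array([proj(n,p) for p in P]).astype(np.float32); return cv2.remap(E_[n],U[:,0],U[:,1],1).mean()
def best(f,x0,steps):
    for sc in (1,.3,.1):
        r=minimize(lambda q:-f(x0+np.array(q)*np.array(steps)*sc),np.zeros(len(x0)),method='Nelder-Mead',options=dict(initial_simplex=np.vstack([np.zeros(len(x0)),np.eye(len(x0))*1.0]))); x0=x0+r.x*np.array(steps)*sc
    return x0,-r.fun
for ns in (['top0'],['wC']):
    print('tin',ns,best(lambda q:sum(score(n,circ(q[0],q[1],.076,.027)) for n in ns),np.array([.477,.358]),[.008,.008]))
s=np.linspace(-1,1,40)
def tray(q,hx=.085,hy=.065,z=.026):
    P=np.vstack([np.c_[s*hx,0*s+hy],np.c_[s*hx,0*s-hy],np.c_[0*s+hx,s*hy],np.c_[0*s-hx,s*hy]]); return np.c_[P,0*P[:,0]+z]@rz(q[2]).T+[q[0],q[1],0]
for ns in (['top0'],['wA'],['wB']):
    print('tray',ns,best(lambda q:sum(score(n,tray(q))+score(n,tray(q,.081,.061)) for n in ns),np.array([.4625,-.1215,.29]),[.008,.008,.05]))
def base(q):
    P=tray(q,.065,.04,.008); return P
for ns in (['top0'],['wA'],['wB']):
    print('cradle',ns,best(lambda q:sum(score(n,base(q)) for n in ns),np.array([.5515,-.371,-.61]),[.008,.008,.05]))
for ns in (['top0'],['wC']):
    print('disp',ns,best(lambda q:sum(score(n,tray(q,.046,.046,.012)) for n in ns),np.array([.477,.357,-.05]),[.008,.008,.05]))
E
```

```text
top0 board (0.5382632613182068, 0.13832172751426697) 0.1126256138086319
wC board (0.5372070670127869, 0.13958613574504852) 0.11373252421617508
[   35     0   157   107 13471]
tin ['top0'] (array([0.47690554, 0.35988374]), np.float64(127.0086898803711))
tin ['wC'] (array([0.47709414, 0.36089597]), np.float64(175.17115783691406))
tray ['top0'] (array([ 0.46308231, -0.11552676,  0.28091135]), np.float64(130.10317993164062))
tray ['wA'] (array([ 0.45832495, -0.11777154,  0.28103968]), np.float64(287.7790222167969))
tray ['wB'] (array([ 0.46803037, -0.11891457,  0.28271256]), np.float64(205.78933715820312))
cradle ['top0'] (array([ 0.57646121, -0.38545896, -0.61799829]), np.float64(49.4659538269043))
cradle ['wA'] (array([ 0.54673501, -0.38396627, -0.4140246 ]), np.float64(62.538787841796875))
cradle ['wB'] (array([ 0.55194498, -0.36652347, -0.570947  ]), np.float64(64.22560119628906))
disp ['top0'] (array([ 0.47447663,  0.35291278, -0.0534576 ]), np.float64(65.77775573730469))
disp ['wC'] (array([ 0.47522288,  0.35801786, -0.05706599]), np.float64(95.6625747680664))
```

```bash

python3 -m crank '{"travel":[[2,3,-3],[4,5.8,-6],[4,5.8,-10],[4,5.8,-15],[4,5.8,-18]],"turn":[[0,0,0],[0,0,0],[0,0,0],[0,0,0],[0,0,0]],"gripper":[0,0,0,0,0]}' 30
python3 - <<'E'
from fit import *
grab('wrist','wD'); print(bot.observe()['position'])
im=big('wD'); drawpts(im,'wD',circ(.477,.3605,.076,.027),(0,0,255)); u=proj('wD',[.477,.3605,.076]); print(u)
cv2.imwrite('pics/wDc.png',cv2.resize(crop(im,u[0],u[1],800,600),(400,300)))
E
```

```text
clock: 3.25
position: [0.4779, 0.3546, 0.1479]
tool_rot: [3.138, 0.002, -0.054]
force: [-0.2, 0.4, 0.8]
grip_width: 0.0853
finger_force: 0.0
[0.47662152 0.3536696  0.14441262]
[249.83050741 203.96596945]
```

View pics/wDc.png

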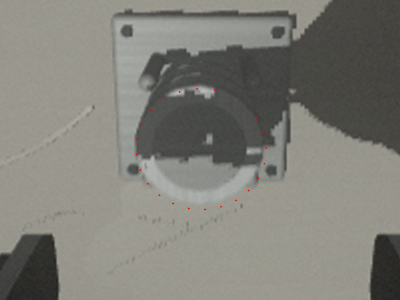

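The overlay circle matches the tin's rim within about 1-2 mm. Now I descend.

```bash

python3 -m crank '{"travel":[[0,0.3,-1],[0,0.7,-2],[0,0.7,-4],[0,0.7,-4],[0,0.7,-4]],"turn":[[0,0,0],[0,0,0],[0,0,0],[0,0,0],[0,0,0]],"gripper":[0,0,0,0,0]}' 30
python3 -m crank '{"travel":[[0,0,0],[0,0,0],[0,0,0],[0,0,0],[0,0,0]],"turn":[[0,0,0],[0,0,0],[0,0,0],[0,0,0],[0,0,0]],"gripper":[0,0,0,0,0]}' 30
```

```text
clock: 3.8
position: [0.4779, 0.3651, 0.1124]
tool_rot: [-3.141, -0.001, -0.052]
force: [0.0, 0.0, -0.2]
grip_width: 0.0857
finger_force: 0.0
clock: 4.3
position: [0.4774, 0.3649, 0.1115]
tool_rot: [-3.141, -0.0, -0.052]
force: [-0.4, 0.3, -0.6]
grip_width: 0.0854
finger_force: 0.0
```

```bash

python3 -m crank '{"travel":[[0,-0.4,-1.5],[0,-0.4,-3],[0,-0.4,-4.5],[0,-0.4,-5.4],[0,-0.4,-5.4]],"turn":[[0,0,0],[0,0,0],[0,0,0],[0,0,0],[0,0,0]],"gripper":[0,0,0,0,0]}' 30
python3 -m crank '{"travel":[[0,0,0],[0,0,0],[0,0,0],[0,0,0],[0,0,0]],"turn":[[0,0,0],[0,0,0],[0,0,0],[0,0,0],[0,0,0]],"gripper":[0,0.2,0.3,0.4,0.6]}' 30
python3 -m crank '{"travel":[[0,0,0],[0,0,0],[0,0,0],[0,0,0],[0,0,0]],"turn":[[0,0,0],[0,0,0],[0,0,0],[0,0,0],[0,0,0]],"gripper":[0.8,0.8,0.8,0.8,0.8]}' 30
```

```text
clock: 4.8
position: [0.4766, 0.3606, 0.0557]
tool_rot: [3.14, 0.002, -0.051]
force: [-0.5, -0.1, 0.0]
grip_width: 0.0852
finger_force: 0.0
clock: 5.3
position: [0.4775, 0.361, 0.0576]
tool_rot: [-3.141, -0.0, -0.052]
force: [0.5, -0.1, 0.1]
grip_width: 0.0524
finger_force: 31.9
clock: 5.8
position: [0.4774, 0.361, 0.0573]
tool_rot: [-3.141, -0.0, -0.052]
force: [0.6, 1.0, 1.7]
grip_width: 0.0528
finger_force: 32.0
```

```bash

python3 -m crank '{"travel":[[0,0,1],[0,0,2.5],[0,0,5],[0,0,9],[0,0,13]],"turn":[[0,0,0],[0,0,0],[0,0,0],[0,0,0],[0,0,0]],"gripper":[0.8,0.8,0.8,0.8,0.8]}' 30
python3 -m crank '{"travel":[[0,-2,3],[0,-6,6],[0,-10.5,6],[0,-15,6],[0,-19.5,6]],"turn":[[0,0,0],[0,0,5],[0,0,10],[0,0,15],[0,0,19]],"gripper":[0.8,0.8,0.8,0.8,0.8]}' 30
python3 -m crank '{"travel":[[0.5,-4.5,0],[1,-9,0],[1,-13.5,0],[1,-17,0],[1,-20,0]],"turn":[[0,0,0],[0,0,0],[0,0,0],[0,0,0],[0,0,0]],"gripper":[0.8,0.8,0.8,0.8,0.8]}' 30
python3 -m crank '{"travel":[[0,0,0],[0,0,0],[0,0,0],[0,0,0],[0,0,0]],"turn":[[0,0,0],[0,0,0],[0,0,0],[0,0,0],[0,0,0]],"gripper":[0.8,0.8,0.8,0.8,0.8]}' 30
cat > fit2.py <<'E'
from fit import *
from scipy.optimize import minimize
def edge(n):
    g=cv2.GaussianBlur(np.load(f'pics/{n}.npz')['px'].mean(2),(0,0),1.0); return np.hypot(cv2.Sobel(g,cv2.CV_64F,1,0),cv2.Sobel(g,cv2.CV_64F,0,1)).astype(np.float32)
s=np.linspace(-1,1,40)
def tray(q,hx=.085,hy=.065,z=.026):
    P=np.vstack([np.c_[s*hx,0*s+hy],np.c_[s*hx,0*s-hy],np.c_[0*s+hx,s*hy],np.c_[0*s-hx,s*hy]]); return np.c_[P,0*P[:,0]+z]@rz(q[2]).T+[q[0],q[1],0]
def bail(q):
    P=np.array([[0,y,z] for y0,z0,y1,z1 in [(-.062,.03,-.062,.06),(-.052,.082,0,.108),(0,.108,.052,.082),(.062,.06,.062,.03)] for y,z in zip(np.linspace(y0,y1,15),np.linspace(z0,z1,15))])
    return P@rz(q[2]).T+[q[0],q[1],0]
def fit(n,model,x0,steps):
    E=edge(n)
    def f(q):
        U=np.array([proj(n,p) for p in model(q)]).astype(np.float32); return -cv2.remap(E,U[:,0],U[:,1],1).mean()
    x=np.array(x0,float);st=np.array(steps)
    for sc in (1,.3,.1):
        r=minimize(lambda q:f(x+q*st*sc),np.zeros(len(x)),method='Nelder-Mead',options=dict(initial_simplex=np.vstack([np.zeros(len(x)),np.eye(len(x))]))); x=x+r.x*st*sc
    return x,-r.fun
E
python3 - <<'E'
from fit2 import *
grab('wrist','wE'); grab('scene','sE'); print(bot.observe()['position'])
for n in ['wA','wB','wE']:
  for m in ('o','i'):
    print(n,m,fit(n,(lambda q:tray(q)) if m=='o' else (lambda q:np.vstack([tray(q),tray(q,.081,.061)])),[.463,-.1175,.281],[.006,.006,.03]))
q=[.463,-.1175,.281]
ims=[]
for n in ['wE','wB']:
    im=big(n); drawpts(im,n,tray(q),(0,0,255)); drawpts(im,n,bail(q),(0,255,0)); u=proj(n,[q[0],q[1],.03]); ims.append(cv2.resize(crop(im,u[0],u[1],1000,1000),(400,400)))
cv2.imwrite('pics/trayfit.png',np.hstack(ims))
E
```

```text
clock: 6.3
position: [0.477, 0.3607, 0.1898]
tool_rot: [-3.142, 0.0, -0.052]
force: [0.1, -0.2, -0.9]
grip_width: 0.0531
finger_force: 32.0
clock: 6.8
position: [0.477, 0.1642, 0.2488]
tool_rot: [3.141, -0.002, 0.284]
force: [2.1, 0.4, -0.5]
grip_width: 0.0526
finger_force: 32.0
clock: 7.3
position: [0.4869, -0.0363, 0.2486]
tool_rot: [3.141, -0.001, 0.279]
force: [0.9, 0.5, -0.9]
grip_width: 0.0528
finger_force: 32.0
clock: 7.8
position: [0.4873, -0.0333, 0.2474]
tool_rot: [-3.141, -0.0, 0.281]
force: [-0.0, -0.1, -0.0]
grip_width: 0.0528
finger_force: 32.0
[ 0.48732584 -0.0336206   0.24731179]
wA o (array([ 0.47021277, -0.11352004,  0.27957317]), np.float64(125.75521087646484))
wA i (array([ 0.46229154, -0.11661343,  0.28002634]), np.float64(136.03564453125))
wB o (array([ 0.47291314, -0.11738925,  0.2805058 ]), np.float64(121.54887390136719))
wB i (array([ 0.46277802, -0.11626982,  0.28048048]), np.float64(102.21461486816406))
wE o (array([ 0.46689226, -0.11846066,  0.28100216]), np.float64(82.34129333496094))
wE i (array([ 0.46718693, -0.11921058,  0.27946362]), np.float64(84.97489166259766))
```

View pics/trayfit.png

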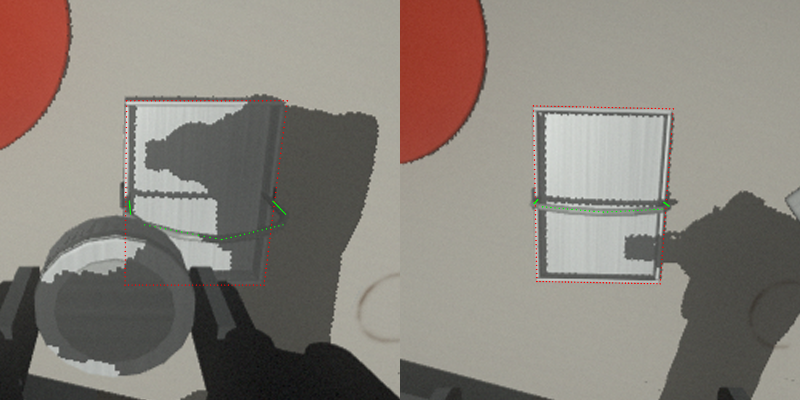

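The overlay of the tray outline (red) and wire fits. The tray is at (0.464, -0.117) with yaw 16.1°, and the tin is held straight.

```bash

python3 -m crank '{"travel":[[1,-3,0],[2.3,-7,0],[2.3,-7,-2],[2.3,-7,-5],[2.3,-7,-8]],"turn":[[0,0,0],[0,0,0],[0,0,0],[0,0,0],[0,0,0]],"gripper":[0.8,0.8,0.8,0.8,0.8]}' 30
python3 -m crank '{"travel":[[0,0,-2],[0,0,-4],[0,0,-6],[0,0,-8],[0,0,-9]],"turn":[[0,0,0],[0,0,0],[0,0,0],[0,0,0],[0,0,0]],"gripper":[0.8,0.8,0.8,0.8,0.8]}' 30
python3 -m crank '{"travel":[[0,0,-2],[0,0,-4],[0,0,-5.5],[0,0,-5.5],[0,0,-5.5]],"turn":[[0,0,0],[0,0,0],[0,0,0],[0,0,0],[0,0,0]],"gripper":[0.8,0.8,0.8,0.8,0.8]}' 30
```

```text
clock: 8.4
position: [0.5105, -0.1041, 0.1665]
tool_rot: [3.141, -0.001, 0.28]
force: [0.8, 0.6, -0.7]
grip_width: 0.0526
finger_force: 32.0
clock: 8.9
position: [0.5098, -0.1037, 0.0758]
tool_rot: [-3.141, 0.002, 0.28]
force: [-0.4, 0.5, 0.1]
grip_width: 0.0525
finger_force: 32.0
clock: 9.4
position: [0.5106, -0.104, 0.0227]
tool_rot: [3.142, -0.0, 0.28]
force: [-0.8, 0.3, -1.2]
grip_width: 0.0529
finger_force: 32.0
```

```bash

python3 -m crank '{"travel":[[0,0,-0.5],[0,0,-1],[0,0,-1.4],[0,0,-1.6],[0,0,-1.6]],"turn":[[0,0,0],[0,0,0],[0,0,0],[0,0,0],[0,0,0]],"gripper":[0.8,0.8,0.8,0.8,0.8]}' 30
python3 -m crank '{"travel":[[0,0,0],[0,0,0],[0,0,0],[0,0,0],[0,0,0]],"turn":[[0,0,0],[0,0,0],[0,0,0],[0,0,0],[0,0,0]],"gripper":[0.8,0.8,0.2,0.2,0.2]}' 30
python3 -m crank '{"travel":[[0,0,0],[0,0,0.5],[0,0,2],[0,0,4],[0,0,7]],"turn":[[0,0,0],[0,0,0],[0,0,0],[0,0,0],[0,0,0]],"gripper":[0.2,0.2,0.2,0.2,0.2]}' 30
```

```text
clock: 9.9
position: [0.5103, -0.1041, 0.0062]
tool_rot: [-3.142, 0.0, 0.28]
force: [-0.3, -0.1, -0.4]
grip_width: 0.0528
finger_force: 32.1
clock: 10.4
position: [0.5104, -0.1041, 0.0063]
tool_rot: [3.142, -0.0, 0.28]
force: [-0.0, 0.2, -0.3]
grip_width: 0.0683
finger_force: 0.0
clock: 10.9
position: [0.5096, -0.104, 0.0765]
tool_rot: [-3.141, 0.002, 0.28]
force: [1.1, 0.4, 0.0]
grip_width: 0.0682
finger_force: 0.0
```

```bash

python3 -m crank '{"travel":[[0,0,4],[0,0,9],[0,0,14],[0,0,18],[-2,-3,20]],"turn":[[0,0,0],[0,0,-5],[0,0,-12],[0,0,-20],[0,0,-28]],"gripper":[0,0,0,0,0]}' 30
python3 -m crank '{"travel":[[-2,-4,0],[-5,-8,0],[-8,-12,0],[-8,-15,0],[-8,-15,0]],"turn":[[0,0,-8],[0,0,-16],[0,0,-23],[0,0,-23],[0,0,-23]],"gripper":[0,0,0,0,0]}' 30
python3 -m crank '{"travel":[[0,0,0],[0,0,0],[0,0,0],[0,0,0],[0,0,0]],"turn":[[0,0,0],[0,0,0],[0,0,0],[0,0,0],[0,0,0]],"gripper":[0,0,0,0,0]}' 30
cat > sc.py <<'E'
from fit2 import *
def ln(a,b,n=14): return np.linspace(a,b,n)
def boxl(x,y,z0,z1):
    C=[[-x,-y],[x,-y],[x,y],[-x,y]]; P=[]
    for i in range(4):
        a,b=C[i],C[(i+1)%4]
        for z in(z0,z1): P.append(ln([*a,z],[*b,z]))
        P.append(ln([*a,z0],[*a,z1]))
    return np.vstack(P)
def RS(yaw,lean): 
    c,s=np.cos(-lean),np.sin(-lean); return rz(yaw)@np.array([[c,0,s],[0,1,0],[-s,0,c]])
def scale(q): return (boxl(.020,.023,0,.046)@RS(q[3],q[4]).T+q[:3], boxl(.018,.008,.053,.093)@RS(q[3],q[4]).T+q[:3])
E
python3 - <<'E'
from sc import *
print(bot.observe()['position'],bot.observe()['tool_rot'])
grab('wrist','wF'); grab('top','topF')
ims=[]
q=np.array([.545,-.372,.085,-.61,.61])
for n in ['wF','wA']:
    im=big(n); cv2.imwrite('pics/x.png',im)
    A,B=scale(q); raw=im.copy()
    drawpts(im,n,A,(0,0,255)); drawpts(im,n,B,(0,255,0)); drawpts(im,n,tray([.5515,-.371,-.61],.065,.04,.008),(255,0,0))
    u=proj(n,q[:3]); print(u); k=(1300,980) if n=='wF' else (700,525); ims.append([cv2.resize(crop(i,u[0],u[1],*k),(400,300)) for i in (raw,im)])
cv2.imwrite('pics/sfit.png',np.vstack([np.hstack(i) for i in ims]))
E
```

```text
clock: 11.4
position: [0.4926, -0.1314, 0.2801]
tool_rot: [-3.139, -0.005, -0.209]
force: [-0.1, -0.9, -0.7]
grip_width: 0.0855
finger_force: 0.0
clock: 11.9
position: [0.4089, -0.2876, 0.2769]
tool_rot: [3.141, -0.001, -0.615]
force: [0.2, 0.7, 0.3]
grip_width: 0.0854
finger_force: 0.0
clock: 12.4
position: [0.4105, -0.2837, 0.2763]
tool_rot: [-3.142, -0.0, -0.609]
force: [-0.6, -0.7, 0.1]
grip_width: 0.085
finger_force: 0.0
[ 0.41050198 -0.28369697  0.27632515] [-3.14151017e+00 -1.54209389e-06 -6.09322318e-01]
[252.63020658  17.38235189]
[349.36084751  93.95985039]
```

View pics/sfit.png

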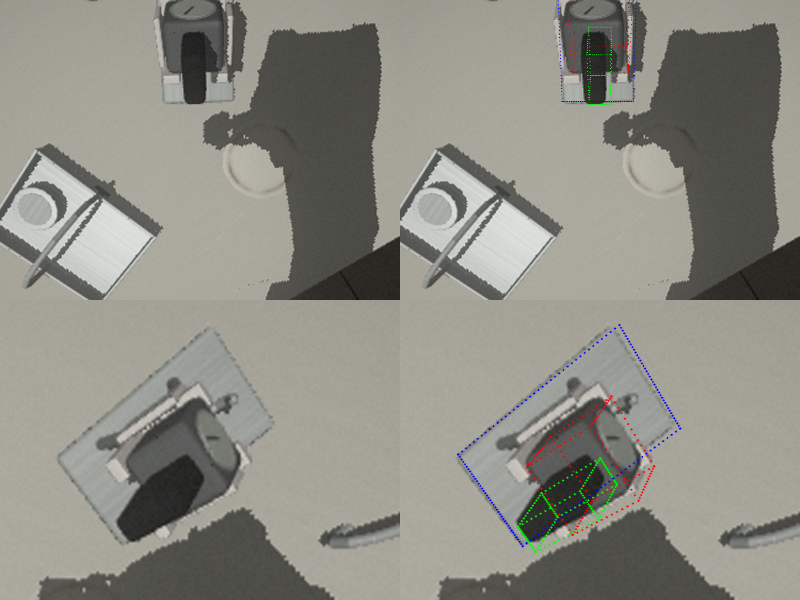

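The tin lies in the tray on its far half. The scale guess is about 5 mm too far to the right (the scale lies further along cradle +y). I'll move closer and fit it by silhouette.

```bash

python3 -m crank '{"travel":[[1,-0.7,0],[3,-2,0],[5,-3.5,0],[5,-3.5,0],[5,-3.5,0]],"turn":[[0,0,0],[0,0,0],[0,0,0],[0,0,0],[0,0,0]],"gripper":[0,0,0,0,0]}' 30
python3 - <<'E'
from sc import *
from scipy.optimize import minimize
print(bot.observe()['position'])
grab('wrist','wG')
def gripP(q): return scale([*q[:2],.085,q[2],.6109])[1]
def mask(n,q):
    d=np.load(f'pics/{n}.npz')['px'].max(2); U=np.array([proj(n,p) for p in gripP(q)]); x0,y0=np.maximum(U.min(0).astype(int)-12,0); x1,y1=U.max(0).astype(int)+12
    return d,x0,y0,x1,y1
def iou(n,q,th,reg):
    d,x0,y0,x1,y1=reg; U=np.array([proj(n,p) for p in gripP(q)])
    m=np.zeros(((y1-y0)*4,(x1-x0)*4),np.uint8); cv2.fillConvexPoly(m,cv2.convexHull(np.round((U-[x0,y0]+.5)*4-.5).astype(np.int32)),1)
    b=(cv2.resize(d[y0:y1,x0:x1],None,fx=4,fy=4,interpolation=cv2.INTER_LINEAR)<th).astype(np.uint8); b=b[:m.shape[0],:m.shape[1]];m=m[:b.shape[0],:b.shape[1]]
    return (m&b).sum()/(m|b).sum()
q0=np.array([.548,-.369,-.61])
for n in ['wA','wB','wF','wG']:
    reg=mask(n,q0); d=reg[0][reg[2]:reg[4],reg[1]:reg[3]]; print(n,np.percentile(d,[5,20,50,80]))
for ns in (['wA'],['wF'],['wG'],['wA','wB','wF','wG']):
    R={n:mask(n,q0) for n in ns}
    st=np.array([.006,.006,.05]);
    r=minimize(lambda q:-sum(iou(n,q0+q*st,32,R[n]) for n in ns)/len(ns),np.zeros(3),method='Nelder-Mead',options=dict(initial_simplex=np.vstack([np.zeros(3),np.eye(3)]))); q=q0+r.x*st; print(ns,q.round(4),-r.fun)
for n in ['wA','wB','wF','wG']: print('base',n,fit(n,lambda q:tray(q,.065,.04,.008),[.553,-.368,-.61],[.004,.004,.02]))
ims=[]
for n,k in [('wG',(1000,750)),('wA',(500,375))]:
    im=big(n); raw=im.copy(); A,B=scale([*q[:2],.085,q[2],.6109])
    drawpts(im,n,A,(0,0,255)); drawpts(im,n,B,(0,255,0)); u=proj(n,[*q[:2],.1]); ims.append([cv2.resize(crop(i,u[0],u[1],*k),(400,300)) for i in (raw,im)])
cv2.imwrite('pics/sfit2.png',np.vstack([np.hstack(i) for i in ims]))
E
```

```text
clock: 13.0
position: [0.4606, -0.3194, 0.2758]
tool_rot: [3.141, 0.001, -0.61]
force: [-0.2, 0.1, -0.5]
grip_width: 0.0853
finger_force: 0.0
[ 0.46059166 -0.31940259  0.27577067]
wA [ 41.  69.  95. 166.]
wB [ 13.  24. 109. 158.]
wF [ 36.  46.  88. 165.]
wG [ 44.  52.  92. 165.]
['wA'] [ 0.548 -0.369 -0.61 ] 0.0
['wF'] [ 0.545  -0.3649 -0.5417] 0.004280777760585899
['wG'] [ 0.548 -0.369 -0.61 ] 0.0
['wA', 'wB', 'wF', 'wG'] [ 0.5463 -0.3662 -0.6491] 0.21485538305281598
base wA (array([ 0.54692594, -0.38373378, -0.4649119 ]), np.float64(62.90544891357422))
base wB (array([ 0.55193524, -0.36647499, -0.57116006]), np.float64(64.23992919921875))
base wF (array([ 0.55125372, -0.36692985, -0.57379349]), np.float64(67.23701477050781))
base wG (array([ 0.55272285, -0.36726101, -0.58595181]), np.float64(75.22820281982422))
```

View pics/sfit2.png

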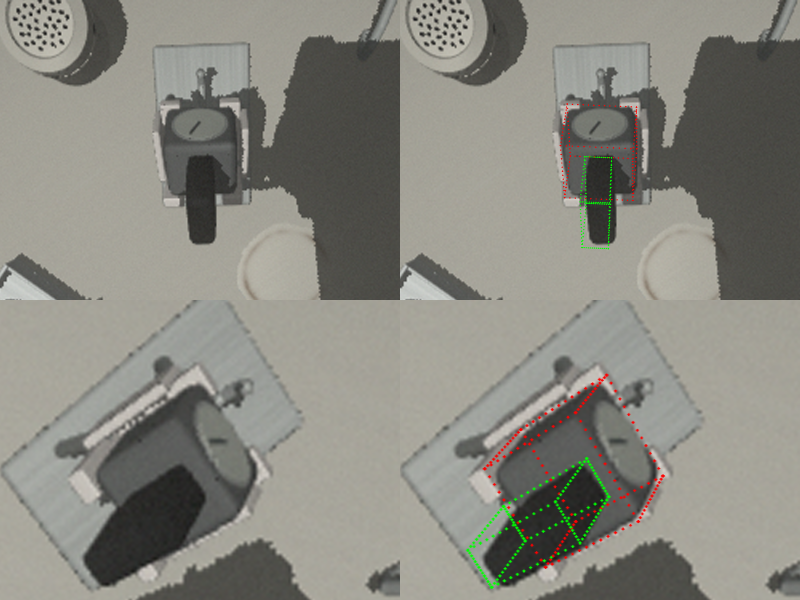

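The tilted box model fits apart from yaw. The grip threshold was too dark, so I refit with per-image thresholds.

```bash
cat > iou.py <<'E'
from sc import *
TH={}
def gripP(q): return scale([*q[:2],.085,q[2],.6109])[1]
def reg(n,q0):
    d=np.load(f'pics/{n}.npz')['px'].max(2).astype(np.uint8); U=np.array([proj(n,p) for p in gripP(q0)]); x0,y0=np.maximum(U.min(0).astype(int)-10,0); x1,y1=U.max(0).astype(int)+10
    c=d[y0:y1,x0:x1]; th,_=cv2.threshold(c[c<115].reshape(-1,1),0,255,cv2.THRESH_OTSU); 
    b=(cv2.resize(c,None,fx=4,fy=4,interpolation=cv2.INTER_LINEAR)<=th).astype(np.uint8); _,l,st,_=cv2.connectedComponentsWithStats(b); b=(l==1+np.argmax(st[1:,4])).astype(np.uint8)
    return b,x0,y0,th
def iou(n,q,r):
    b,x0,y0,_=r; U=np.array([proj(n,p) for p in gripP(q)]); m=np.zeros_like(b); cv2.fillConvexPoly(m,cv2.convexHull(np.round((U-[x0,y0]+.5)*4-.5).astype(np.int32)),1); return (m&b).sum()/(m|b).sum()
def solve(ns,q0):
    R={n:reg(n,q0) for n in ns}; st=np.array([.006,.006,.05])
    r=minimize(lambda q:-sum(iou(n,q0+q*st,R[n]) for n in ns)/len(ns),np.zeros(3),method='Nelder-Mead',options=dict(initial_simplex=np.vstack([np.zeros(3),np.eye(3)]))); return q0+r.x*st,-r.fun,[R[n][3] for n in ns]
E
python3 - <<'E'
from iou import *
q0=np.array([.548,-.367,-.58])
for ns in (['wA'],['wF'],['wG'],['wA','wF','wG']):
    q,s_,th=solve(ns,q0); print(ns,q.round(4),s_,th)
R=RS(q[2],.6109); o=np.array([*q[:2],.085]); print('gripTCP',o+R@[0,0,.051],'z',R[:,2])
E
```

```text
['wA'] [ 0.548  -0.3651 -0.5657] 0.826382219783235 [65.0]
['wF'] [ 0.547  -0.3667 -0.5662] 0.7599438670350392 [66.0]
['wG'] [ 0.5475 -0.3696 -0.6156] 0.8013110909769227 [70.0]
['wA', 'wF', 'wG'] [ 0.5476 -0.3668 -0.5628] 0.7774310934679068 [65.0, 66.0, 70.0]
gripTCP [ 0.52288377 -0.35121777  0.12677574] z [-0.48512633  0.30606377  0.81913211]
```

```bash

python3 -m crank '{"travel":[[0,0,0],[0,0,0],[0.4,0.6,-1],[0.4,0.6,-1],[0.4,0.6,-1]],"turn":[[0,0,1],[0,0,2],[0,0,2],[0,0,2],[0,0,2]],"gripper":[0,0,0,0,0]}' 30
python3 -m crank '{"travel":[[0,0,0],[0,0,0],[0,0,-1],[0,0,-2],[0,0,-4]],"turn":[[-3.8,-5.9,0],[-7.6,-11.75,0],[-11.4,-17.6,0],[-15.2,-23.5,0],[-19,-29.4,0]],"gripper":[0,0,0,0,0]}' 30
python3 -m crank '{"travel":[[0,0,0],[0,0,0],[0,0,0],[0,0,0],[0,0,0]],"turn":[[0,0,0],[0,0,0],[0,0,0],[0,0,0],[0,0,0]],"gripper":[0,0,0,0,0]}' 30
python3 - <<'E'
from iou import *
from scipy.spatial.transform import Rotation as Ro
o=bot.observe(); T=Ro.from_euler('xyz',o['tool_rot']).as_matrix(); print(o['position'],T.round(3).tolist())
grab('wrist','wH')
for q0 in ([.5475,-.367,-.575],):
    print(solve(['wH'],np.array(q0)),solve(['wA','wF','wG','wH'],np.array(q0)))
q=q0; n='wH'; im=big(n); raw=im.copy(); A,B=scale([*q[:2],.085,q[2],.6109]); drawpts(im,n,A,(0,0,255)); drawpts(im,n,B,(0,255,0))
cv2.imwrite('pics/wHf.png',np.hstack([cv2.resize(i,(400,300)) for i in (raw,im)]))
E
```

```text
clock: 13.55
position: [0.4643, -0.3127, 0.2659]
tool_rot: [-3.142, 0.001, -0.575]
force: [-0.9, -0.6, -0.8]
grip_width: 0.0854
finger_force: 0.0
clock: 14.05
position: [0.4584, -0.3171, 0.2407]
tool_rot: [3.122, -0.506, -0.575]
force: [0.7, 0.0, -1.3]
grip_width: 0.0856
finger_force: 0.0
clock: 14.55
position: [0.4595, -0.3199, 0.2419]
tool_rot: [3.12, -0.503, -0.577]
force: [-0.6, 0.1, 1.0]
grip_width: 0.0856
finger_force: 0.0
[ 0.45951527 -0.31994922  0.2418924 ] [[0.734, -0.554, 0.392], [-0.478, -0.832, -0.281], [0.482, 0.019, -0.876]]
(array([ 0.5476911 , -0.36822951, -0.58877024]), np.float64(0.7726686217008798), [64.0]) (array([ 0.54747826, -0.36925642, -0.61301956]), np.float64(0.7782690888198431), [65.0, 66.0, 70.0, 64.0])
```

View pics/wHf.png

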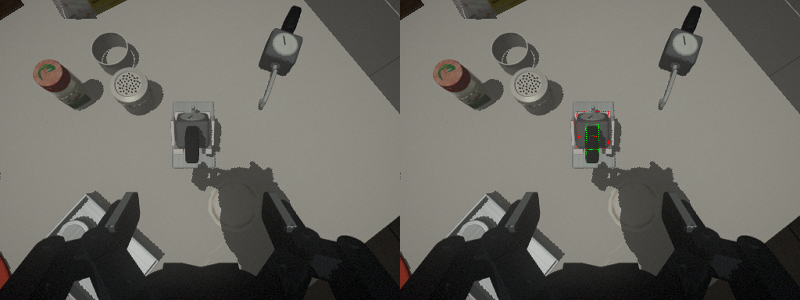

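The tilt stopped at about 29°, with position slightly off, so I check which joint is limiting.

```bash

python3 -c "
from h import *; o=bot.observe(); print(o['qpos'].round(3))"
```

```text
[ 0.375  0.213  0.092  2.187  0.234  0.252 -1.904]
```

```bash

python3 -m crank '{"travel":[[0,0,0],[0,0,0],[0,0,0],[0,0,0],[0,0,0]],"turn":[[2.7,4.2,0],[5.4,8.4,0],[5.4,8.4,0],[5.4,8.4,0],[5.4,8.4,0]],"gripper":[0,0,0,0,0]}' 30
cat > st.py <<'E'
from h import *
from scipy.spatial.transform import Rotation as Ro
o=bot.observe(); T=Ro.from_euler('xyz',o['tool_rot']).as_matrix(); print(o['position'].round(4),T[:,1].round(3),T[:,2].round(3),o['qpos'].round(2),o['force'].round(1),o['grip_width'],o['clock'])
def want(tilt,yaw,pos):
    y=np.array([-np.sin(yaw),np.cos(yaw),0]); z=np.array([np.sin(tilt)*np.cos(yaw),np.sin(tilt)*np.sin(yaw),-np.cos(tilt)]); 
    if T[:,1]@y<0:y=-y
    D=np.c_[np.cross(y,z),y,z]; print('need turn',(np.degrees(Ro.from_matrix(D@T.T).as_rotvec())).round(1),'travel cm',((np.array(pos)-o['position'])*100).round(2))
E
python3 -c "
from st import *
want(np.radians(25),-.577,[.471,-.3174,.2095])"
```

```text
clock: 15.1
position: [0.4586, -0.3197, 0.2413]
tool_rot: [3.119, -0.329, -0.577]
force: [-0.3, -0.0, -0.1]
grip_width: 0.0852
finger_force: 0.0
[ 0.4586 -0.3197  0.2413] [-0.551 -0.834  0.022] [ 0.259 -0.195 -0.946] [ 0.47  0.26 -0.01  2.04  0.12  0.52 -1.78] [-0.3 -0.  -0.1] 0.0852330815989337 15.1
need turn [-2.3 -5.8  0.5] travel cm [ 1.24  0.23 -3.18]
```

```bash

python3 -m crank '{"travel":[[0.6,0.1,-1.6],[1.2,0.2,-3.2],[1.2,0.2,-3.2],[1.2,0.2,-3.2],[1.2,0.2,-3.2]],"turn":[[-1.2,-3,0.3],[-2.3,-5.8,0.5],[-2.3,-5.8,0.5],[-2.3,-5.8,0.5],[-2.3,-5.8,0.5]],"gripper":[0,0,0,0,0]}' 30
python3 -c "
from st import *
want(np.radians(25),-.577,[.471,-.3174,.2095])
from iou import *
grab('wrist','wI'); print(solve(['wI'],np.array([.5475,-.368,-.58])))
for n in ['wH','wI']: print('base',n,fit(n,lambda q:tray(q,.065,.04,.008),[.5525,-.367,-.58],[.004,.004,.02]))
"
```

```text
clock: 15.6
position: [0.4716, -0.3181, 0.2107]
tool_rot: [-3.141, -0.436, -0.576]
force: [0.1, -0.2, -0.6]
grip_width: 0.0856
finger_force: 0.0
[ 0.4716 -0.3181  0.2107] [-0.545 -0.839 -0.   ] [ 0.354 -0.23  -0.906] [ 0.45  0.29  0.01  2.14  0.16  0.28 -1.83] [ 0.1 -0.2 -0.6] 0.08555932739859869 15.6
need turn [-0. -0. -0.] travel cm [-0.06  0.07 -0.12]
(array([ 0.5479139 , -0.36805613, -0.58550273]), np.float64(0.7995030835440792), [61.0])
base wH (array([ 0.55184816, -0.36917959, -0.597584  ]), np.float64(61.76100540161133))
base wI (array([ 0.54876224, -0.37065711, -0.57637031]), np.float64(66.98275756835938))
```

```bash

python3 -m crank '{"travel":[[1,-0.65,-1.7],[2,-1.3,-3.4],[3,-1.95,-5.2],[4,-2.6,-7],[4.75,-3.1,-8.3]],"turn":[[0,0,0],[0,0,0],[0,0,0],[0,0,0],[0,0,0]],"gripper":[0,0,0,0,0]}' 30
python3 -m crank '{"travel":[[0,0,0],[0,0,0],[0,0,0],[0,0,0],[0,0,0]],"turn":[[0,0,0],[0,0,0],[0,0,0],[0,0,0],[0,0,0]],"gripper":[0,0,0.3,0.5,0.6]}' 25
python3 -c "
from st import *
want(np.radians(25),-.577,[.5191,-.3493,.1276])
grab('wrist','wJ')"
```

```text
clock: 16.15
position: [0.5176, -0.3483, 0.1296]
tool_rot: [3.141, -0.435, -0.576]
force: [0.1, -0.4, 0.3]
grip_width: 0.085
finger_force: 0.0
clock: 16.65
position: [0.5169, -0.3478, 0.1304]
tool_rot: [3.141, -0.435, -0.576]
force: [0.0, -0.2, 0.3]
grip_width: 0.0438
finger_force: 0.0
[ 0.5169 -0.3478  0.1304] [-0.545 -0.839  0.001] [ 0.353 -0.23  -0.907] [ 0.55  0.51 -0.1   2.07  0.6   0.16 -2.25] [ 0.  -0.2  0.3] 0.04383497178141799 16.65
need turn [ 0.  -0.1 -0.1] travel cm [ 0.22 -0.15 -0.28]
```

```bash

python3 -m crank '{"travel":[[0,0,0],[0,0,0],[0,0,0],[0,0,0],[0,0,0]],"turn":[[0,0,0],[0,0,0],[0,0,0],[0,0,0],[0,0,0]],"gripper":[0.7,0.8,0.95,0.95,0.95]}' 60
python3 -m crank '{"travel":[[0,0,0],[0,0,0],[0,0,0],[0,0,0],[0,0,0]],"turn":[[0,0,0],[0,0,0],[0,0,0],[0,0,0],[0,0,0]],"gripper":[1,1,1,1,1]}' 60
python3 -c "
from st import *
grab('wrist','wK')
im=[cv2.imread('pics/%s.png'%n) for n in('wJ','wK')]
cv2.imwrite('pics/jk.png',np.hstack([cv2.resize(i,(400,300)) for i in im]))"
```

```text
clock: 17.2
position: [0.5168, -0.3477, 0.1298]
tool_rot: [3.141, -0.435, -0.576]
force: [-2.3, 2.7, 5.6]
grip_width: 0.0153
finger_force: 58.5
clock: 17.7
position: [0.5168, -0.3477, 0.1298]
tool_rot: [3.141, -0.435, -0.576]
force: [-2.1, 3.2, 5.9]
grip_width: 0.0156
finger_force: 58.5
[ 0.5168 -0.3477  0.1298] [-0.545 -0.839  0.   ] [ 0.353 -0.23  -0.907] [ 0.55  0.51 -0.1   2.07  0.61  0.16 -2.25] [-2.1  3.2  5.9] 0.015612360156726303 17.7
```

View pics/jk.png

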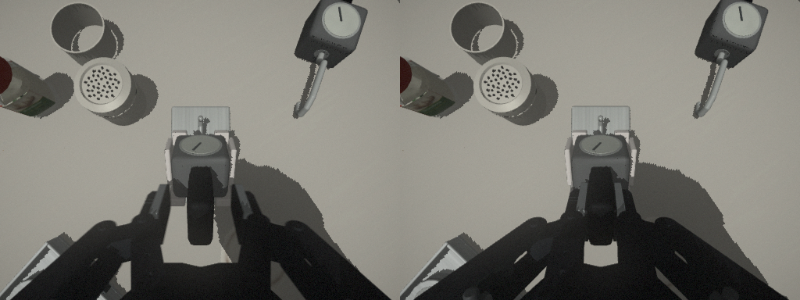

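The second frame shows both fingers on the black grip, with the scale seated square. I draw it out along its axis.

```bash

python3 -m crank '{"travel":[[-0.48,0.31,0.82],[-1.2,0.78,2.05],[-1.92,1.25,3.28],[-2.88,1.88,4.92],[-3.85,2.5,6.55]],"turn":[[0,0,0],[0,0,0],[0,0,0],[0,0,0],[0,0,0]],"gripper":[1,1,1,1,1]}' 60
python3 -c "from st import *"
python3 -m crank '{"travel":[[-0.96,0.63,1.64],[-1.92,1.25,3.28],[-2.4,1.56,4.1],[-2.88,1.88,4.92],[-2.88,1.88,6.5]],"turn":[[0,0,0],[0,0,0],[0,0,0],[0,0,0],[0,0,0]],"gripper":[1,1,1,1,1]}' 60
python3 -c "from st import *"
```

```text
clock: 18.25
position: [0.4772, -0.3224, 0.1958]
tool_rot: [3.14, -0.434, -0.576]
force: [0.2, 0.3, -1.4]
grip_width: 0.0152
finger_force: 58.9
[ 0.4772 -0.3224  0.1958] [-0.545 -0.839  0.001] [ 0.352 -0.23  -0.907] [ 0.68  0.34 -0.26  2.13  0.51  0.29 -2.16] [ 0.2  0.3 -1.4] 0.015162887675259893 18.25
clock: 18.75
position: [0.4482, -0.3036, 0.2596]
tool_rot: [3.141, -0.432, -0.576]
force: [-1.0, 0.7, -1.4]
grip_width: 0.0156
finger_force: 59.0
[ 0.4482 -0.3036  0.2596] [-0.545 -0.838  0.001] [ 0.351 -0.229 -0.908] [ 0.81  0.19 -0.4   2.13  0.33  0.43 -1.99] [-1.   0.7 -1.4] 0.015563236412110949 18.75
```

```bash

python3 -m crank '{"travel":[[0,0,0.5],[0,0,1],[0,0,2],[0,0,3],[0,0,4]],"turn":[[3.8,5.9,0],[7.6,11.7,0],[11.4,17.6,0],[15.2,23.4,0],[19.1,29.3,0]],"gripper":[1,1,1,1,1]}' 60
python3 -m crank '{"travel":[[0,2,0],[-1,5,0],[-2,8.5,0],[-3,12,0],[-3,15,0]],"turn":[[0,0,7],[0,0,15],[0,0,23],[0,0,31],[0,0,39]],"gripper":[1,1,1,1,1]}' 60
python3 -m crank '{"travel":[[0,1,0],[0,1.7,0],[0,1.7,0],[0,1.7,0],[0,1.7,0]],"turn":[[0,0,5],[0,0,10],[0,0,10],[0,0,10],[0,0,10]],"gripper":[1,1,1,1,1]}' 60
python3 - <<'E'
from st import *
want(np.radians(-10),.2805,[.4165,-.1307,.197])
grab('wrist','wL'); grab('scene','sL'); grab('top','tL')
from fit2 import *
for n in ['tL','wL','wG','wF']:
    print(n,fit(n,lambda q:np.vstack([tray(q),tray(q,.081,.061)]),[.464,-.117,.2805],[.004,.004,.02]))
    print(n,'bail',fit(n,lambda q:bail([*q,.2805]),[.464,-.117],[.004,.004]))
E
```

```text
clock: 19.25
position: [0.4493, -0.3042, 0.301]
tool_rot: [-3.141, 0.18, -0.576]
force: [0.2, 0.6, -1.2]
grip_width: 0.0156
finger_force: 59.0
clock: 19.75
position: [0.4182, -0.1526, 0.3001]
tool_rot: [-3.141, 0.177, 0.111]
force: [1.4, -0.4, -1.3]
grip_width: 0.0151
finger_force: 59.0
clock: 20.25
position: [0.4193, -0.1377, 0.3]
tool_rot: [-3.141, 0.176, 0.276]
force: [0.1, -0.3, -1.8]
grip_width: 0.0152
finger_force: 59.0
[ 0.4193 -0.1377  0.3   ] [ 0.272 -0.962 -0.001] [-0.169 -0.047 -0.985] [ 0.69  0.29 -0.68  1.84  0.24  1.25 -1.39] [ 0.1 -0.3 -1.8] 0.015180770212615043 20.25
need turn [-0.  -0.1  0.3] travel cm [ -0.28   0.7  -10.3 ]
tL (array([ 0.48259241, -0.09905873,  0.00437042]), np.float64(82.64306640625))
tL bail (array([ 0.44867624, -0.11265102]), np.float64(46.643638610839844))
wL (array([ 0.46259184, -0.11590383,  0.27844522]), np.float64(136.8003692626953))
wL bail (array([ 0.47620544, -0.11690539]), np.float64(202.1243438720703))
wG (array([ 0.46282905, -0.11892541,  0.27482203]), np.float64(118.6363754272461))
wG bail (array([ 0.46560963, -0.11655229]), np.float64(116.8530502319336))
wF (array([ 0.46228006, -0.11749921,  0.28212132]), np.float64(120.0268783569336))
wF bail (array([ 0.45923592, -0.11436399]), np.float64(172.30697631835938))
```

```bash

python3 -m crank '{"travel":[[-0.3,0.7,-1],[-0.3,0.7,-3.5],[-0.3,0.7,-6],[-0.3,0.7,-8.5],[-0.3,0.7,-10.3]],"turn":[[0,0,0],[0,0,0],[0,0,0],[0,0,0],[0,0,0]],"gripper":[1,1,1,1,1]}' 60
python3 -m crank '{"travel":[[0,0,0],[0,0,0],[0,0,0],[0,0,0],[0,0,0]],"turn":[[0,0,0],[0,0,0],[0,0,0],[0,0,0],[0,0,0]],"gripper":[1,1,1,1,1]}' 60
python3 -c "
from st import *
grab('wrist','wM'); grab('scene','sM')"
```

```text
clock: 20.9
position: [0.4155, -0.1295, 0.1952]
tool_rot: [-3.14, 0.177, 0.279]
force: [-0.1, -0.1, -1.3]
grip_width: 0.0153
finger_force: 59.1
clock: 21.4
position: [0.4166, -0.1302, 0.1977]
tool_rot: [3.141, 0.175, 0.279]
force: [-0.1, -0.2, -1.5]
grip_width: 0.0154
finger_force: 58.9
[ 0.4166 -0.1302  0.1977] [ 0.275 -0.961  0.   ] [-0.167 -0.048 -0.985] [ 0.63  0.42 -0.66  1.98  0.35  1.03 -1.51] [-0.1 -0.2 -1.5] 0.01544067260998378 21.4
```

```bash

python3 -m crank '{"travel":[[0.8,0.2,0],[1.6,0.45,0],[2.4,0.7,0],[3.2,0.9,0],[4.2,1.2,0]],"turn":[[0,0,0],[0,0,0],[0,0,0],[0,0,0],[0,0,0]],"gripper":[1,1,1,1,1]}' 60
python3 -m crank '{"travel":[[0,0,0],[0,0,0],[0,0,0],[0,0,0],[0,0,0]],"turn":[[0,0,0],[0,0,0],[0,0,0],[0,0,0],[0,0,0]],"gripper":[1,1,1,1,1]}' 60
python3 -c "
from st import *"
python3 -m crank '{"travel":[[0,0,0.5],[0,0,1],[0,0,1.5],[0,0,2],[0,0,2.5]],"turn":[[0,0,0],[0,0,0],[0,0,0],[0,0,0],[0,0,0]],"gripper":[1,1,1,1,1]}' 60
python3 -m crank '{"travel":[[0,0,0.3],[0,0,0.6],[0,0,1],[0,0,1.4],[0,0,1.4]],"turn":[[0,0,0],[0,0,0],[0,0,0],[0,0,0],[0,0,0]],"gripper":[1,1,1,1,1]}' 60
```

```text
clock: 22.0
position: [0.4592, -0.1179, 0.1971]
tool_rot: [-3.141, 0.176, 0.279]
force: [0.1, -0.1, -1.1]
grip_width: 0.0155
finger_force: 58.9
clock: 22.5
position: [0.4582, -0.1183, 0.1972]
tool_rot: [-3.141, 0.176, 0.279]
force: [0.1, 0.2, -1.0]
grip_width: 0.015
finger_force: 59.0
[ 0.4582 -0.1183  0.1972] [ 0.275 -0.961 -0.   ] [-0.168 -0.048 -0.985] [ 0.57  0.48 -0.65  1.88  0.37  1.08 -1.55] [ 0.1  0.2 -1. ] 0.015014394504515824 22.5
clock: 23.0
position: [0.4584, -0.1181, 0.2227]
tool_rot: [-3.141, 0.176, 0.279]
force: [-0.0, 0.6, -1.7]
grip_width: 0.0157
finger_force: 59.0
clock: 23.5
position: [0.4584, -0.1181, 0.2365]
tool_rot: [-3.141, 0.176, 0.279]
force: [-0.2, -1.1, -6.4]
grip_width: 0.0154
finger_force: 58.4
```

The hook carries load. I lift further.

```bash

python3 -m crank '{"travel":[[0,0,0.3],[0,0,0.6],[0,0,0.9],[0,0,1.2],[0,0,1.5]],"turn":[[0,0,0],[0,0,0],[0,0,0],[0,0,0],[0,0,0]],"gripper":[1,1,1,1,1]}' 60
python3 -m crank '{"travel":[[0,0,0.4],[0,0,0.8],[0,0,1.2],[0,0,1.6],[0,0,2]],"turn":[[0,0,0],[0,0,0],[0,0,0],[0,0,0],[0,0,0]],"gripper":[1,1,1,1,1]}' 60
python3 -m crank '{"travel":[[0,0,0.4],[0,0,0.8],[0,0,1.2],[0,0,1.6],[0,0,2]],"turn":[[0,0,0],[0,0,0],[0,0,0],[0,0,0],[0,0,0]],"gripper":[1,1,1,1,1]}' 60
python3 -c "
from st import *
grab('scene','sN'); grab('wrist','wN')"
```

```text
clock: 24.0
position: [0.4583, -0.1181, 0.2514]
tool_rot: [-3.141, 0.176, 0.279]
force: [-0.9, 0.7, -7.7]
grip_width: 0.0153
finger_force: 58.5
clock: 24.5
position: [0.4584, -0.1181, 0.2715]
tool_rot: [-3.141, 0.176, 0.279]
force: [-0.0, 0.1, -6.8]
grip_width: 0.0157
finger_force: 58.5
clock: 25.0
position: [0.4584, -0.1181, 0.2915]
tool_rot: [-3.141, 0.176, 0.279]
force: [-0.1, 0.4, -7.5]
grip_width: 0.0154
finger_force: 58.5
[ 0.4584 -0.1181  0.2915] [ 0.275 -0.961 -0.   ] [-0.168 -0.048 -0.985] [ 0.61  0.36 -0.68  1.77  0.28  1.27 -1.46] [-0.1  0.4 -7.5] 0.015407430858245919 25.0
```

```bash
H='x'
for i in 1 2 3 4 5; do python3 -m crank '{"travel":[[0,0,0],[0,0,0],[0,0,0],[0,0,0],[0,0,0]],"turn":[[0,0,0],[0,0,0],[0,0,0],[0,0,0],[0,0,0]],"gripper":[1,1,1,1,1]}' 60 | grep -E 'clock|force: \['; done
python3 - <<'E'
from st import *
grab('wrist','wO'); grab('scene','sO')
from fit2 import *
o=.2915-.0578-.063-.014-.105
# compare tray pose with raised tray: rim at z
print(fit('wO',lambda q:np.vstack([tray(q[:3],.085,.065,q[3]),tray(q[:3],.081,.061,q[3])]),[.463,-.117,.28,o+.026],[.005,.005,.02,.006]))
E
```

```text
clock: 25.6
force: [-1.1, -1.0, -9.1]
clock: 26.1
force: [-0.1, -0.6, -7.9]
clock: 26.6
force: [-0.9, 1.0, -8.7]
clock: 27.1
force: [-0.3, -0.1, -7.5]
clock: 27.6
force: [0.1, -0.6, -8.4]
[ 0.4584 -0.1181  0.2912] [ 0.275 -0.961 -0.   ] [-0.168 -0.048 -0.985] [ 0.61  0.36 -0.68  1.77  0.28  1.27 -1.46] [ 0.1 -0.6 -8.4] 0.015174249822123077 27.6
(array([ 0.45899039, -0.11929031,  0.2890369 ,  0.08498804]), np.float64(106.23042297363281))
```

The tray hangs about 55 mm up and the 2.5 s hold is done. I carry it slowly to the board.

```bash

python3 -m crank '{"travel":[[0.09,0.29,0],[0.3,0.96,0],[0.6,1.9,0],[0.95,3.05,0],[1.34,4.3,0]],"turn":[[0,0,0],[0,0,0],[0,0,0],[0,0,0],[0,0,0]],"gripper":[1,1,1,1,1]}' 60 | grep -E 'pos|force: \['
for i in 1 2 3; do python3 -m crank '{"travel":[[0.36,1.15,0],[0.71,2.29,0],[1.07,3.44,0],[1.43,4.58,0],[1.78,5.73,0]],"turn":[[0,0,0],[0,0,0],[0,0,0],[0,0,0],[0,0,0]],"gripper":[1,1,1,1,1]}' 60| grep -E 'pos|force: \['; done
python3 -m crank '{"travel":[[0.36,1.15,0],[0.68,2.2,0],[0.95,3.05,0],[1.16,3.72,0],[1.31,4.2,0]],"turn":[[0,0,0],[0,0,0],[0,0,0],[0,0,0],[0,0,0]],"gripper":[1,1,1,1,1]}' 60| grep -E 'pos|force: \['
python3 -m crank '{"travel":[[0,0,0],[0,0,0],[0,0,0],[0,0,0],[0,0,0]],"turn":[[0,0,0],[0,0,0],[0,0,0],[0,0,0],[0,0,0]],"gripper":[1,1,1,1,1]}' 60| grep -E 'pos|force: \['
python3 - <<'E'
from st import *
grab('wrist','wP'); grab('top','tP')
from fit2 import *
print(fit('wP',lambda q:np.vstack([tray(q[:3],.085,.065,q[3]),tray(q[:3],.081,.061,q[3])]),[.54,.139,.28,.085],[.005,.005,.02,.006]))
E
```

```text
position: [0.4721, -0.0738, 0.2912]
force: [0.4, -0.1, -7.7]
position: [0.4899, -0.0169, 0.2911]
force: [-0.9, -0.1, -8.7]
position: [0.5077, 0.0404, 0.2911]
force: [0.4, 0.2, -8.4]
position: [0.5255, 0.0978, 0.2911]
force: [-0.4, 0.4, -7.8]
position: [0.5384, 0.1394, 0.2911]
force: [0.1, 0.4, -8.0]
position: [0.5383, 0.1385, 0.2912]
force: [-0.6, -0.3, -8.0]
[0.5383 0.1385 0.2912] [ 0.275 -0.961 -0.   ] [-0.168 -0.048 -0.985] [ 0.13  0.54 -0.73  1.54  0.3   1.37 -1.93] [-0.6 -0.3 -8. ] 0.015119539267486047 30.7
(array([0.54173153, 0.1345845 , 0.28074511, 0.08032874]), np.float64(131.3820343017578))
```

```bash

for i in 1 2; do python3 -m crank '{"travel":[[0,0,-0.4],[0,0,-0.8],[0,0,-1.2],[0,0,-1.6],[0,0,-2]],"turn":[[0,0,0],[0,0,0],[0,0,0],[0,0,0],[0,0,0]],"gripper":[1,1,1,1,1]}' 60| grep -E 'pos|force: \['; done
python3 -m crank '{"travel":[[0,0,-0.3],[-0.2,0,-0.6],[-0.3,-0.1,-0.9],[-0.4,-0.1,-1.2],[-0.5,-0.15,-1.5]],"turn":[[0,0,0],[0,0,0],[0,0,0],[0,0,0],[0,0,0]],"gripper":[1,1,1,1,1]}' 60| grep -E 'pos|force: \['
python3 -m crank '{"travel":[[-0.1,0,-0.3],[-0.2,0,-0.6],[-0.3,-0.1,-0.9],[-0.35,-0.1,-1.2],[-0.35,-0.1,-1.5]],"turn":[[0,0,0],[0,0,0],[0,0,0],[0,0,0],[0,0,0]],"gripper":[1,1,1,1,1]}' 60| grep -E 'pos|force: \['
```

```text
position: [0.5383, 0.1387, 0.2707]
force: [0.6, -1.2, -8.3]
position: [0.5383, 0.1389, 0.2508]
force: [-0.5, -0.1, -7.9]
position: [0.5336, 0.1375, 0.2362]
force: [2.6, 1.6, -4.0]
position: [0.5296, 0.1362, 0.2209]
force: [0.3, 1.3, -1.9]
```

```bash

python3 - <<'E'
from st import *
grab('wrist','wQ')
from fit2 import *
print(fit('wQ',lambda q:np.vstack([tray(q[:3],.085,.065,.032),tray(q[:3],.081,.061,.032)]),[.535,.135,.28],[.005,.005,.02]))
E
```

```text
[0.5296 0.1362 0.2209] [ 0.275 -0.961 -0.   ] [-0.169 -0.048 -0.985] [ 0.13  0.59 -0.71  1.65  0.35  1.23 -1.97] [ 0.3  1.3 -1.9] 0.01518236694402406 32.8
(array([0.5377469 , 0.13962132, 0.32913219]), np.float64(149.86941528320312))
```

```bash

python3 -m crank '{"travel":[[0,0,-0.5],[0,0,-1],[0,0,-1.4],[0,0,-1.7],[0,0,-1.7]],"turn":[[0,0,0],[0,0,0],[0,0,0],[0,0,0],[0,0,0]],"gripper":[1,1,1,1,1]}' 60| grep -E 'pos|force: \['
python3 -m crank '{"travel":[[-0.5,-0.15,0],[-1.4,-0.4,0],[-2.4,-0.7,0],[-3.4,-1,0],[-4.6,-1.3,0]],"turn":[[0,0,0],[0,0,0],[0,0,0],[0,0,0],[0,0,0]],"gripper":[1,1,1,1,1]}' 60| grep -E 'pos|force: \['
python3 - <<'E'
from st import *
grab('wrist','wR')
from fit2 import *
print(fit('wR',lambda q:np.vstack([tray(q[:3],.085,.065,.032),tray(q[:3],.081,.061,.032)]),[.5377,.1396,.32],[.005,.005,.02]))
E
```

```text
position: [0.5296, 0.1362, 0.2037]
force: [-0.1, 0.4, -1.9]
position: [0.4828, 0.1228, 0.2043]
force: [-0.8, 0.1, -1.0]
[0.4828 0.1228 0.2043] [ 0.275 -0.961 -0.   ] [-0.168 -0.048 -0.985] [ 0.16  0.54 -0.73  1.79  0.34  1.13 -1.99] [-0.8  0.1 -1. ] 0.01517533122209012 33.85
(array([0.53748098, 0.13961079, 0.32857394]), np.float64(134.3034210205078))
```

```bash

python3 -m crank '{"travel":[[0,0,2],[0,0,5],[0,0,8],[-1,-2,11],[-2,-4,12]],"turn":[[0,0,0],[0,0,0],[0,0,-3],[0,0,-8],[0,0,-15]],"gripper":[1,1,1,1,1]}' 60| grep -E 'pos|force: \['
python3 - <<'E'
from st import *
grab('wrist','wS')
from sc import *
q=[.5477,-.3677,.085,-.577,.6109]; A,B=scale(q); U=np.array([proj('wK',p) for p in A]); x0,y0=U.min(0).astype(int); x1,y1=U.max(0).astype(int); print(x0,y0,x1,y1)
g=lambda n: cv2.cvtColor(np.load(f'pics/{n}.npz')['px'].astype(np.uint8),cv2.COLOR_RGB2GRAY)
G=lambda n: cv2.GaussianBlur(g(n),(0,0),1)
t=G('wK')[y0+3:y1-3,x0+8:x1-8]
for n in ['wK','wL','wO','wR','wS']:
    r=cv2.matchTemplate(G(n)[y0-30:y1+30,x0-30:x1+30],t,cv2.TM_CCOEFF_NORMED); _,m,_,l=cv2.minMaxLoc(r); print(n,m,np.array(l)-[38,33])
E
```

```text
position: [0.4638, 0.0837, 0.3266]
force: [0.7, -0.3, -2.3]
[0.4638 0.0837 0.3266] [ 0.015 -1.    -0.001] [-0.172 -0.002 -0.985] [ 0.28  0.34 -0.72  1.71  0.16  1.33 -2.03] [ 0.7 -0.3 -2.3] 0.01516503683780694 34.4
217 167 297 253
wK 1.0 [0 0]
wL 0.8956856727600098 [0 1]
wO 0.8770273923873901 [0 2]
wR 0.9085637927055359 [0 0]
wS 0.894429624080658 [0 1]
```

The scale has not shifted in the hand (at most 1 px, 2 under load), and the tray is centred on the board. I go back to the cradle.

```bash

python3 -m crank '{"travel":[[0,-4,0],[0,-8,0],[0,-12,0],[0,-16,0],[0,-20,0]],"turn":[[0,0,-4],[0,0,-9],[0,0,-14],[0,0,-19],[0,0,-24]],"gripper":[1,1,1,1,1]}' 60| grep -E 'pos|force: \['
python3 -m crank '{"travel":[[0,-4,0],[-1,-8,0],[-1.5,-12,0],[-1.5,-16,0],[-1.5,-18.8,-1]],"turn":[[0,0,-4],[0,0,-8],[0,0,-10],[0,0,-10],[0,0,-10]],"gripper":[1,1,1,1,1]}' 60| grep -E 'pos|force: \['
python3 -m crank '{"travel":[[0,0,0],[0,0,0],[0,0,0],[0,0,0],[0,0,0]],"turn":[[0,0,0],[0,0,0],[0,0,0],[0,0,0],[0,0,0]],"gripper":[1,1,1,1,1]}' 60| grep -E 'pos|force: \['
python3 -c "
from st import *
want(np.radians(-10),-.576,[.449,-.304,.30]); want(np.radians(25),-.576,[.4482,-.3036,.2596])"
```

```text
position: [0.4631, -0.1184, 0.3244]
force: [0.4, -0.2, -1.3]
position: [0.4481, -0.3076, 0.3149]
force: [0.9, 0.2, -2.6]
position: [0.449, -0.3041, 0.3145]
force: [-0.2, 0.3, -1.5]
[ 0.449  -0.3041  0.3145] [-0.544 -0.839 -0.   ] [-0.146  0.095 -0.985] [ 0.79  0.44 -0.42  1.56  0.14  1.36 -1.8 ] [-0.2  0.3 -1.5] 0.01523284890168135 35.95
need turn [-0. -0. -0.] travel cm [ 0.    0.01 -1.45]
need turn [-19.1 -29.4  -0.1] travel cm [-0.08  0.05 -5.49]
```

```bash

python3 -m crank '{"travel":[[0,0,0],[0,0,-1],[0,0,-2],[0,0,-3],[0,0,-4.5]],"turn":[[-3.8,-5.9,0],[-7.6,-11.8,0],[-11.4,-17.6,0],[-15.3,-23.5,0],[-19.1,-29.4,-0.1]],"gripper":[1,1,1,1,1]}' 60| grep -E 'pos|force: \['
python3 -m crank '{"travel":[[0,0,-0.5],[0,0,-1],[0,0,-1.5],[0,0,-1.5],[0,0,-1.5]],"turn":[[0,0,0],[0,0,0],[0,0,0],[0,0,0],[0,0,0]],"gripper":[1,1,1,1,1]}' 60| grep -E 'pos|force: \['
python3 -m crank '{"travel":[[0,0,0],[0,0,0],[0,0,0],[0,0,0],[0,0,0]],"turn":[[0,0,0],[0,0,0],[0,0,0],[0,0,0],[0,0,0]],"gripper":[1,1,1,1,1]}' 60| grep -E 'pos|force: \['
python3 -c "
from st import *
want(np.radians(25),-.576,[.4481,-.3030,.2469])"
```

```text
position: [0.449, -0.3043, 0.2705]
force: [0.9, -3.1, -2.6]
position: [0.4494, -0.305, 0.2544]
force: [-0.8, -0.5, -1.3]
position: [0.4488, -0.3049, 0.2544]
force: [-0.2, -0.6, -1.6]
[ 0.4488 -0.3049  0.2544] [-0.546 -0.838 -0.001] [ 0.353 -0.23  -0.907] [ 0.8   0.2  -0.39  2.13  0.34  0.41 -2.  ] [-0.2 -0.6 -1.6] 0.015209314100615883 37.45
need turn [-0.1 -0.1  0.1] travel cm [-0.07  0.19 -0.75]
```

```bash

python3 -m crank '{"travel":[[-0.07,0.19,-0.75],[-0.07,0.19,-0.75],[0.4,-0.1,-1.6],[1.03,-0.53,-2.63],[1.99,-1.15,-4.27]],"turn":[[-0.1,-0.1,0.1],[-0.1,-0.1,0.1],[-0.1,-0.1,0.1],[-0.1,-0.1,0.1],[-0.1,-0.1,0.1]],"gripper":[1,1,1,1,1]}' 60| grep -E 'pos|force: \['
python3 -c "
from st import *
want(np.radians(25),-.576,[.4880,-.3289,.1790])"
```

```text
position: [0.4693, -0.3168, 0.2114]
force: [-0.1, -0.8, -0.9]
[ 0.4693 -0.3168  0.2114] [-0.545 -0.839 -0.   ] [ 0.356 -0.231 -0.906] [ 0.71  0.3  -0.3   2.14  0.48  0.32 -2.13] [-0.1 -0.8 -0.9] 0.015125846350733508 37.95
need turn [0.  0.1 0. ] travel cm [ 1.87 -1.21 -3.24]
```

```bash

python3 -m crank '{"travel":[[0.4,-0.25,-0.65],[0.8,-0.5,-1.3],[1.1,-0.7,-1.95],[1.5,-1,-2.6],[1.87,-1.21,-3.24]],"turn":[[0,0,0],[0,0,0],[0,0,0],[0,0,0],[0,0,0]],"gripper":[1,1,1,1,1]}' 60| grep -E 'pos|force: \['
python3 -m crank '{"travel":[[0.38,-0.25,-0.66],[0.77,-0.5,-1.31],[1.15,-0.75,-1.97],[1.54,-1,-2.6],[1.54,-1,-2.62]],"turn":[[0,0,0],[0,0,0],[0,0,0],[0,0,0],[0,0,0]],"gripper":[1,1,1,1,1]}' 60| grep -E 'pos|force: \['
python3 -c "
from st import *
want(np.radians(25),-.576,[.5168,-.3477,.1298])"
```

```text
position: [0.4877, -0.3287, 0.179]
force: [0.3, 1.1, -1.7]
position: [0.5035, -0.3386, 0.1524]
force: [3.6, -2.0, -1.6]
[ 0.5035 -0.3386  0.1524] [-0.544 -0.839 -0.   ] [ 0.355 -0.23  -0.906] [ 0.6   0.45 -0.16  2.09  0.61  0.2  -2.26] [ 3.6 -2.  -1.6] 0.015710633639285886 38.95
need turn [ 0.  0. -0.] travel cm [ 1.33 -0.91 -2.26]
```

```bash

python3 -m crank '{"travel":[[0.1,-0.06,0.1],[0.5,-0.33,-0.5],[0.85,-0.56,-1.1],[1.2,-0.8,-1.7],[1.38,-0.93,-2.05]],"turn":[[0,0,0],[0,0,0],[0,0,0],[0,0,0],[0,0,0]],"gripper":[1,1,1,1,1]}' 60| grep -E 'pos|force: \['
python3 -m crank '{"travel":[[0,0,0],[0,0,0],[0,0,0],[0,0,0],[0,0,0]],"turn":[[0,0,0],[0,0,0],[0,0,0],[0,0,0],[0,0,0]],"gripper":[1,1,1,1,1]}' 60| grep -E 'pos|force: \['
python3 - <<'E'
from st import *
want(np.radians(25),-.576,[.5168,-.3477,.1298])
grab('wrist','wT')
g=lambda n: cv2.GaussianBlur(cv2.cvtColor(np.load(f'pics/{n}.npz')['px'].astype(np.uint8),cv2.COLOR_RGB2GRAY),(0,0),1)
d=cv2.absdiff(g('wK'),g('wT')); print('diff scale',d[170:250,220:295].mean(),'all',d[:200].mean())
E
```

```text
position: [0.5167, -0.3477, 0.1316]
force: [-0.2, -0.1, -1.8]
position: [0.5166, -0.3478, 0.1328]
force: [0.4, -0.4, -2.2]
[ 0.5166 -0.3478  0.1328] [-0.545 -0.839 -0.   ] [ 0.355 -0.231 -0.906] [ 0.58  0.5  -0.14  2.07  0.68  0.18 -2.32] [ 0.4 -0.4 -2.2] 0.015369748752507496 39.95
need turn [0. 0. 0.] travel cm [ 0.02  0.01 -0.3 ]
diff scale 1.7666666666666666 all 3.14708984375
```

```bash

python3 -m crank '{"travel":[[0,0,-0.1],[0,0,-0.2],[0,0,-0.3],[0,0,-0.3],[0,0,-0.3]],"turn":[[0,0,0],[0,0,0],[0,0,0],[0,0,0],[0,0,0]],"gripper":[1,1,1,1,1]}' 60| grep -E 'pos|force: \['
python3 -m crank '{"travel":[[0,0,0],[0,0,0],[0,0,0],[0,0,0],[0,0,0]],"turn":[[0,0,0],[0,0,0],[0,0,0],[0,0,0],[0,0,0]],"gripper":[1,1,1,1,1]}' 60| grep -E 'pos|force: \['
```

```text
position: [0.5168, -0.3477, 0.1298]
force: [-2.2, 1.9, 4.6]
position: [0.5168, -0.3477, 0.1298]
force: [-2.8, 2.4, 4.8]
```

The force matches the reading at the original grip, so the scale is seated. I release and draw back along the axis.

```bash

python3 -m crank '{"travel":[[0,0,0],[0,0,0],[0,0,0],[0,0,0],[0,0,0]],"turn":[[0,0,0],[0,0,0],[0,0,0],[0,0,0],[0,0,0]],"gripper":[0.8,0.6,0.4,0.2,0]}' 20| grep -E 'pos|force: \[|width'
python3 -m crank '{"travel":[[0,0,0],[0,0,0],[-0.5,0.3,0.8],[-1.4,0.9,2.4],[-2.9,1.9,4.9]],"turn":[[0,0,0],[0,0,0],[0,0,0],[0,0,0],[0,0,0]],"gripper":[0,0,0,0,0]}' 20| grep -E 'pos|force: \[|width'
python3 -m crank '{"travel":[[-1.5,1,2.5],[-2.9,1.9,4.9],[-2.9,1.9,7],[-2.9,1.9,8],[-2.9,1.9,8]],"turn":[[0,0,0],[0,0,0],[0,0,0],[0,0,0],[0,0,0]],"gripper":[0,0,0,0,0]}' 20| grep -E 'pos|force: \[|width'
python3 - <<'E'
from iou import *
grab('wrist','wU'); grab('top','tU')
print(bot.observe()['position'],solve(['wU'],np.array([.5477,-.3677,-.577])),solve(['wI'],np.array([.5477,-.3677,-.577])))
print(fit('tU',lambda q:np.vstack([tray(q[:3],.085,.065,.032),tray(q[:3],.081,.061,.032)]),[.5377,.1396,.32],[.005,.005,.02]))
a=np.load('pics/top0.npz')['px'].astype(int);b=np.load('pics/tU.npz')['px'].astype(int); d=abs(a-b).max(2)
for n,(x,y) in dict(cradle=(339,206),shaker=(328,173),spool=(337,247),tub=(239,167),tins=(140,225)).items(): print(n,d[y-10:y+11,x-10:x+11].mean())
E
```

```text
position: [0.5166, -0.3477, 0.1295]
force: [0.9, -0.3, -0.1]
grip_width: 0.0742
position: [0.487, -0.328, 0.1785]
force: [0.3, -0.4, 1.3]
grip_width: 0.0853
position: [0.4588, -0.3103, 0.26]
force: [0.1, -0.3, -0.6]
grip_width: 0.0855
[ 0.45830901 -0.30981251  0.25786788] (array([ 0.54783647, -0.36795665, -0.5809288 ]), np.float64(0.7769139544076954), [63.0]) (array([ 0.5475851 , -0.36853446, -0.59842036]), np.float64(0.8004446420631391), [61.0])
(array([0.53743941, 0.13653388, 0.32952499]), np.float64(149.41909790039062))
cradle 2.2176870748299318
shaker 1.746031746031746
spool 99.07709750566893
tub 1.7324263038548753
tins 2.072562358276644
```

```bash
python3 -c "
from workcell import bot; print(bot.job_done())"
```

```text
the job is handed in; nothing more can be done
None
```

The job is handed in at about 42 s. The tin is in the tray, and the tray was weighed (held clear of the table for over 2.5 s) and set down within about 3 mm of the board's centre. The scale is back at its starting pose in the cradle to within about 1 mm, and the tub and shaker look unmoved. The arm blocked the last view of the spool, and `job_done()` returned no verdict.

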